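# Draw a tray rail tight with a cam lock

### The job

Set the loose tray rail upright between the guides of the assembly bed with its stud towards the cam, and slide it in until the stud is right inside the cam's open mouth. Then turn the cam clockwise by its lever, so that its curved slot draws the rail up against both stop feet; stop when the joint feels firmly tight, do not force it, and let go. Leave the other things on the table alone.

Things in the scene. Friction and masses are not known exactly. Their poses are not given: they have to be found in the camera images.
- rail: The loose tray rail: pale wooden bar 30 x 140 x 30 mm (x, y, z), 0.28 to 0.56 kg, standing on its underside; origin at the centre of the underside. From its front face (+x) a steel tongue 24 mm wide, 5 mm thick, 10 to 15 mm above the underside, reaches 54 mm from the origin and carries an upright headed stud.
- rail_grip (a point): Centre of the dark grip block on top of the rail: 20 mm (rail x) by 24 mm (rail y), from 30 to 65 mm above the rail's underside; the point lies 50 mm above the underside. Hold it with the fingers closing along the rail's y, clear of the bar (tips at least 33 mm above the underside).
- stud (a point): Centre of the top of the stud's round head, 45 mm ahead (+x) of the rail's origin and 33.5 mm above its underside. Head 16 mm across, 6 mm thick; shank 8 mm across. The head rides above the cam disc, the tongue passes under it.
- bed: Fixed wooden assembly bed: board 215 x 200 x 12 mm (x -115 to +100, y +-100 mm of the origin, which is in its underside). The rail goes on its top (z = 12 mm), axes parallel to the bed's, y = 0, between two guides: inner faces y = +-72 mm, x from -110 to -25 mm, 18 mm high, with flared boards up to 30 mm above the top.
- set_down (a point): Point on the bed's top, 72 mm along -x from the bed's origin: where the rail's origin is to be set down so that the stud clears the cam's rim (61 mm or less behind the bed's origin fouls it). From here the rail is slid along the bed's +x by about 40 mm, until the stud bottoms in the cam's mouth (rail origin at bed x = -33 mm), just short of the stop feet.
- cam_axis (a point): Point on the upright cam axis, 45 mm along +x from the bed's origin, 37 mm above the worktop. The cam is a steel disc 8 mm thick (29 to 37 mm above the worktop), up to 46 mm in radius, with a curved slot open at the rim.
- cam (a joint): Cam angle, rad, growing clockwise from above; 0 (open) to 2.6. From 0 to 0.2 the mouth faces the guides; from about 0.8 on the slot draws the stud in by 5 mm per rad. Turning is light until the rail meets the stop feet, at an angle between 1.0 and 2.3 that differs each time; then the effort climbs steeply. It stays where it is left.
- lever_pin (a point): Middle of the round black upright pin (16 mm across, 56 to 96 mm above the worktop; point at 76 mm) on the cam's lever, 55 mm from the axis; moves with the cam. At angle 0 the lever points 80 degrees from bed +x towards bed +y; it sweeps clockwise over +x. Free turning takes up to 3 N (a hard grip on the pin adds 5 N of its own friction); firmly tight is 4 to 6 N more, 10 N more is forcing it.
- stop: Fixed stop on the bed (same origin and axes): two wooden posts at y = +-60 mm, each with a rubber-faced screw foot, 20 mm above the bed's top, that the rail's front face is drawn against. How far the feet are screwed out is not measured: their faces lie between bed x = -16.1 and -10.7 mm, both alike. Their rubber faces (17 mm across) give 1 mm for 100 N.
- tape: roll of tan tape, 93 mm across, bystander
- block: small dark wood block, 37 x 50 x 18 mm, bystander
- paste: white paste cup, 63 mm across, bystander
- cigar_a: a cigar, 155 mm long, bystander
- knife: half-moon blade with a wooden back, 120 mm, bystander
- brush: flat glue brush, 179 mm long, bystander

How it is judged:
By the outcome, as a careful person would: the job done as asked, in the order asked, and still so for the second after the job is handed in, with the robot touching nothing.
It also fails if it takes over 72 s, if anything falls off the work surface, if the arm or the gripper's body presses on something with over 40 N, if the wrist force passes 120 N, or if a joint passes its speed limit or range.

### The arm

A 7-joint arm with a two-finger parallel gripper is mounted at the origin on a cart in front of the work surface, level with it; the furniture and walls round the work are solid. World frame = base frame: x ahead of the robot, y to its left, z up, the work surface at z = 0. Lengths are in m, angles in rad, forces in N, time in s.
With the tool pointing down it reaches from about 0.425 to 0.8 m from the base axis. Payload 8.3 kg.
Tool frame: the origin (TCP) lies at the very end of the fingers, on their centre line; the grasp point (between the pads) lies 19 mm behind it (r.grip_point_offset is the distance from the TCP to the grasp point, in m); z points along the fingers, y is the line along which they close (so a half turn about z gives the same grasp; the last joint's range is limited). The gripper opens to 85 mm and grips with 20 to 120 N. Pads are 22 mm wide; open, the fingers measure 114 mm over their backs; the gripper's body (76 mm by 85 mm) begins 54 mm behind the grasp point. The pads swing forward as they close: fully open they stand 13 mm farther back than shut.
Start: joints at [1.218, 0.383, 0.016, 1.37, -0.006, 1.388, -0.046], TCP at [0.179, -0.599, 0.194] pointing down, gripper open.
Joint ranges: [-2.95, 2.95], [-0.25, 2.06], [-1.52, 1.56], [0.18, 2.33], [-1.44, 4.58], [0.02, 2.06], [-3.01, 3.01]. Speed limits (rad/s): [2.39, 2.39, 3.01, 3.01, 3.14, 3.14, 3.14].

### API

Orientations are given as a 3x3 rotation matrix whose columns are the frame's x, y, z axes.
In Python, from station import r gives the robot as it stands. The module is installed in compiled form; this text tells all that it offers.
- The arm moves only by the tool send_rows, never from a script. Its argument "series" is a list of rows, each a list of 7 numbers: the opening, from -1 (shut) to 1 (fully open), then the shift along the tool's x, y, z in cm, then the turn, a rotation vector about the tool's x, y, z in rad. In form: [[claw, x, y, z, wx, wy, wz], ...]. A call has 1 to 10 rows; each row is the pose to reach, as a shift and turn from the pose commanded when the call began, along the tool's axes at that moment; what a row does not reach only later rows make up. A row lasts 1/10 s, in which the tool goes at most 50 mm and 8.59 degrees, less where a joint would pass 70% of its speed; a pose out of reach is approached as far as the arm can. A call with a gripper value outside its range is refused whole. The fingers move at their own pace and stop on an object; the grip force is fixed at half the most. Time passes only in rows, so rows that repeat a pose let the fingers close. It gives the time, the measured TCP pose, the force, the opening and the grip force at its end, in the units of the state.
- r.observe(): the state, without advancing time (a new reading comes with each control period).
- r.camera(name): name is "side" or "top"; returns a dict with "img" (400x640x3 uint8, red, green, blue), "depth" (400x640 float32, m along the optical axis (not along the pixel's ray), 0 where there is no reading), "fx", "fy", "cx", "cy" (pixels), "k1" (the pictures are not rectified: a ray, as slopes to the right and down, at radius r is drawn at 1 + k1 r^2 times it, then the intrinsics apply), "origin" and "orientation" of the camera in the world. Camera axes: x right, y down, z forward; pixel columns grow to the right and rows downward; lengths in m; the calibration is good to about 2 mm. A picture is of the moment at which its call begins.
- r.job_done(): hands the job in; it is judged then, once.
Trained networks look in the newest picture that a camera, given by its name, has taken for a name from the list of things; names that differ only in an ending like _2 or _b are one class to them, and where a whole thing is asked for, a point or a joint stands for the part that bears it (a point fixed in the world has none). Each returns a list of dicts, best first, with "score" (0 to 1); they miss things now and then, are a little off and sometimes report something else, mostly with a low value. They report only what shows in the picture. A call takes as long as a camera call.
- r.look_for(camera, name): "pixel" ([column, row] in pixels, amid what is visible of it).
- r.masks_of(camera, name): "pixels" (400x640 bool, what is visible of it) and "pixel" ([column, row] in pixels, amid what is visible of it).
The state is a dict: "t": time; "joint_pos": joint angles; "joint_vel": joint speeds; "joint_torque": joint torques, N m; "ee_pos": TCP position; "orientation": TCP orientation; "force": force on the tool from outside, world axes, zero at the start; "moment": the same for the moment, N m; "gripper_width": finger opening in m; "grasp_force": force on a finger pad.
Only numpy, scipy, OpenCV 4.12 (cv2) and the standard library are available. Lean on these libraries where they do the work, as an engineer would, in place of code of your own. Each camera call takes 0.05 s, during which the arm holds its last target. There are 200 camera calls.

## Working session

There is one attempt and no reset: what is moved stays moved. The work goes in short steps, Python scripts to look and compute and a tool call to move; the robot and the scene stay as the last step left them, time stands still between calls to the robot, and variables do not carry over. Pictures are saved under pics/ and viewed, at most 10 in all, crops included, and the job is handed in when it is done.

Besides the shell and the picture viewer there is one more tool, called after "Call:" as name(argument=value, ...), one argument or row to a line, values as JSON. send_rows: Moves the arm, as the interface text tells. Its arguments: {"type":"object","properties":{"series":{"type":"array","items":{"type":"array","items":{"type":"number"}}}},"required":["series"]}

```bash
mkdir -p pics
cat > h.py <<'E'
import numpy as np, cv2
from station import r
def cam(n): return r.camera(n)
def pts(c,px,d=None):
    px=np.atleast_2d(np.array(px,float))
    K=np.array([[c['fx'],0,c['cx']],[0,c['fy'],c['cy']],[0,0,1]])
    u=(px-[c['cx'],c['cy']])/[c['fx'],c['fy']]
    s=u.copy()
    for _ in range(20): s=u/(1+c['k1']*(s**2).sum(1,keepdims=True))
    ray=np.c_[s,np.ones(len(s))]
    return ray
def world(c,px,z=None):
    R=np.array(c['orientation']);o=np.array(c['origin']);ray=pts(c,px)
    px=np.atleast_2d(np.array(px)).astype(int)
    if z is None: return o+(ray*c['depth'][px[:,1],px[:,0]][:,None])@R.T
    w=ray@R.T
    return o+w*((z-o[2])/w[:,2])[:,None]
def proj(c,P):
    q=(np.atleast_2d(P)-c['origin'])@np.array(c['orientation'])
    s=q[:,:2]/q[:,2:]; s=s*(1+c['k1']*(s**2).sum(1,keepdims=True))
    return s*[c['fx'],c['fy']]+[c['cx'],c['cy']]
def save(c,n): cv2.imwrite('pics/'+n,c['img'][:,:,::-1])
E
python3 - <<'E'
from h import *
np.set_printoptions(precision=4,suppress=True)
s=r.observe();print(s['ee_pos'],s['orientation'],s['gripper_width'],s['t'],r.grip_point_offset)
for n in ['top','side']:
    c=cam(n);save(c,n+'0.png');print(n,c['origin'],np.array(c['orientation']).tolist(),c['fx'],c['k1'])
    for k in ['rail','rail_grip','stud','bed','cam','lever_pin','stop','cam_axis']:
        for d in r.look_for(n,k)[:2]:
            p=np.array(d['pixel']);print(k,round(d['score'],2),p,world(c,p)[0])
E
```

```text
[ 0.1785 -0.5984  0.1926] [[ 0.9583  0.2858 -0.0006]
 [ 0.2858 -0.9583  0.0019]
 [-0.     -0.002  -1.    ]] 0.08536598733411667 0.0 0.0187
top [ 0.3171 -0.0026  1.4631] [[0.027643835127632205, -0.9877091508342991, 0.1538390449061102], [-0.9996039331784787, -0.028125804415280144, -0.0009570267022872332], [0.005272110919904654, -0.1537516584761976, -0.9880954571104286]] 500.1553373744555 -0.02135930012005943
rail 0.81 [247.8 223.3] [0.4403 0.2007 0.0654]
rail_grip 0.6 [251.2 217.7] [0.4614 0.1992 0.0136]
stud 0.83 [250.4 218.3] [0.4579 0.199  0.0308]
bed 0.76 [355.8 195.1] [ 0.537  -0.1041  0.011 ]
cam 0.83 [355.8 174.6] [ 0.5898 -0.1001  0.0543]
lever_pin 0.84 [355.6 176.3] [ 0.5845 -0.0995  0.0563]
stop 0.56 [373.8 187. ] [ 0.5625 -0.1567  0.0117]
cam_axis 0.84 [358.9 198.7] [ 0.5268 -0.1136  0.0089]
side [0.0793 0.7074 0.4435] [[-0.850389220163268, -0.22554109618510554, 0.475362375626984], [-0.5259939417552609, 0.3421240795182072, -0.7786407948795019], [0.012982583212594614, -0.9121854680630691, -0.4095718793907702]] 396.345070798102 -0.0479641567959144
rail 0.65 [291.1 266.3] [0.4481 0.2184 0.0289]
rail 0.49 [201.3 274.4] [0.5823 0.3135 0.0153]
rail_grip 0.96 [293.2 267. ] [0.4428 0.2191 0.0298]
stud 0.85 [293.6 267.6] [0.4419 0.2191 0.0288]
stud 0.69 [341.5 203.2] [ 0.5219 -0.1003  0.0129]
bed 0.55 [340.3 201.7] [ 0.5316 -0.1113  0.0103]
cam 0.67 [316.1 183.5] [ 0.5929 -0.0899  0.0549]
cam 0.49 [341.5 203.8] [ 0.5215 -0.0998  0.0115]
lever_pin 0.93 [315.2 186.6] [ 0.589  -0.0797  0.0506]
stop 0.31 [340.8 200.4] [ 0.5327 -0.1157  0.0121]
cam_axis 0.66 [341.2 203.3] [ 0.5225 -0.0998  0.0126]
```

Run:
```python
import cv2
a=cv2.imread('pics/top0.png');cv2.imwrite('pics/top0c.png',cv2.resize(a[120:280,200:420],None,fx=3.6,fy=3.6,interpolation=2))
a=cv2.imread('pics/side0.png');cv2.imwrite('pics/side0c.png',cv2.resize(a[130:330,160:460],None,fx=2.6,fy=2.6,interpolation=2))
```

```text
(no output)
```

View pics/top0c.png

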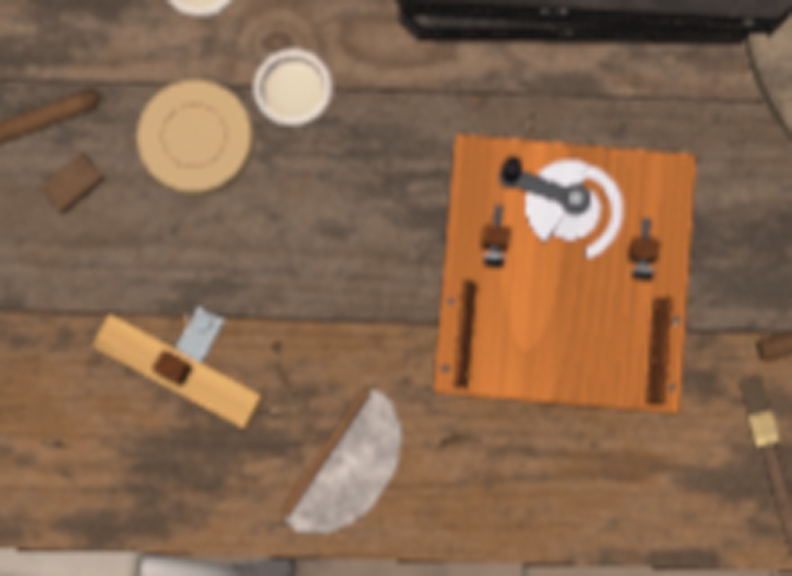

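View pics/side0c.png

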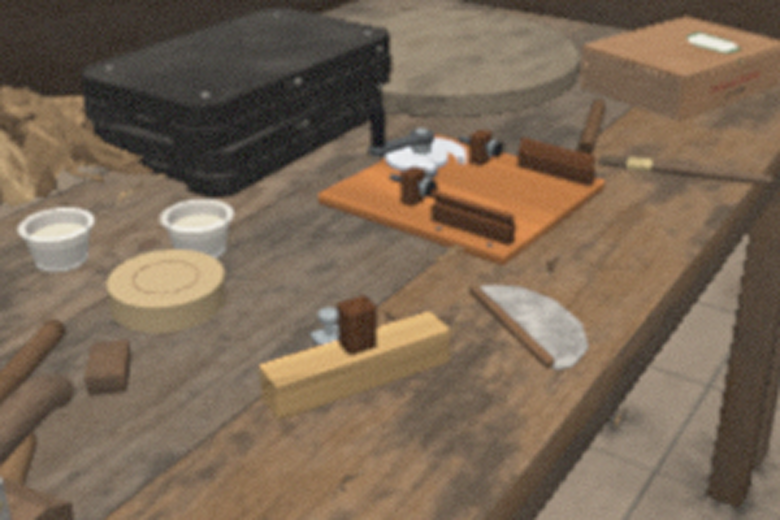

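View pics/top0.png

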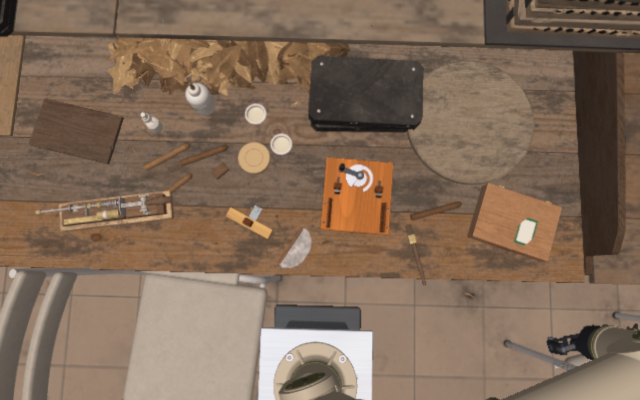

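The top view shows the rail upright, with its grip block near (248,222) and its tongue pointing up and to the right. The bed is near (357,196), and the lever pin near (342,167) sits up and to the left of the cam. The side view agrees, and a black case stands just behind the bed.

```bash
cat >> h.py <<'E'
def rect(P):
    (cx,cy),(w,h),a=cv2.minAreaRect((P[:,:2]*1000).astype(np.float32)); return np.round([cx,cy,w,h,a],1)
def pix(m): 
    ys,xs=np.nonzero(m); return np.c_[xs,ys]
def big(m):
    n,l,s,_=cv2.connectedComponentsWithStats(m.astype(np.uint8)); return l==1+np.argmax(s[1:,4])
def contour(m):
    M=cv2.resize(m.astype(np.uint8)*255,None,fx=1,fy=1)
    c=max(cv2.findContours(M,cv2.RETR_EXTERNAL,cv2.CHAIN_APPROX_NONE)[0],key=cv2.contourArea); return c[:,0,:]
E
python3 - <<'E'
from h import *
np.set_printoptions(precision=4,suppress=True)
for n in ['top','side']:
    c=cam(n);hsv=cv2.cvtColor(c['img'],cv2.COLOR_RGB2HSV).astype(int)
    H,S,V=[hsv[...,i] for i in range(3)]
    allp=pix(np.ones((400,640),bool));W=world(c,allp).reshape(400,640,3)
    print(n)
    near=lambda x,y,d:(np.hypot(W[...,0]-x,W[...,1]-y)<d)&(c['depth']>0)
    t=near(.45,.08,.05);print('table z',np.median(W[t][:,2]),W[t][:,2].std())
    b=near(.54,-.1,.2)&(S>150)&(V>120)&(H<20)
    b=big(b);k=contour(b);print('bed',rect(world(c,k,.012)),'z',np.median(W[b][:,2]))
    a=near(.445,.205,.12)
    rl=big(a&(W[...,2]>.023)&(W[...,2]<.036)&(S>60)&(V>150));print('rail px',rl.sum(),rect(W[rl]),'z',np.median(W[rl][:,2]),rect(world(c,contour(rl),.03)))
    g=a&(W[...,2]>.055);print('grip',g.sum(),W[g].mean(0),np.percentile(W[g][:,2],90),rect(world(c,pix(g),.065)) if g.sum()>3 else '')
    for k in ['rail_grip','stud','lever_pin','cam','stop','rail','bed','tape','knife']:
        for d in r.masks_of(n,k)[:1]:
            m=d['pixels'];w=W[m&(c['depth']>0)];print(k,round(d['score'],2),m.sum(),np.median(w,0),np.percentile(w[:,2],95), d['pixel'])
    s=near(.72,-.1,.15)&(W[...,2]>.05);print('case',np.percentile(W[s],[1,99],axis=0))
E
```

```text
top
table z -9.778614526845253e-05 0.004313186888537909
bed [ 536.1 -106.8  199.4  215.2   86.6] z 0.01140155745377558
rail px 214 [431.2 176.6  76.8  28.7  63.6] z 0.029639383314885137 [431.2 176.8  77.4  28.5  63.6]
grip 62 [0.4441 0.2042 0.0638] 0.0675538164212663 [444.2 203.8  24.2  19.9  65.3]
rail_grip 0.56 594 [0.4509 0.1961 0.0293] 0.06444672004187363 [251.6, 219.7]
stud 0.88 724 [0.4491 0.1946 0.0281] 0.06381110490819879 [251.4, 220.5]
lever_pin 0.97 504 [ 0.5907 -0.1017  0.0385] 0.09025174951164484 [355.9, 174.4]
cam 0.74 787 [0.6365 0.1998 0.0225] 0.02789921858231733 [253.0, 156.4]
stop 0.43 172 [ 0.5509 -0.157   0.0396] 0.04805047968565879 [373.8, 188.3]
rail 0.75 592 [0.4494 0.1957 0.0294] 0.06446921691115524 [249.2, 224.6]
bed 0.7 4645 [ 0.5293 -0.1058  0.0122] 0.042450901058463386 [357.4, 196.0]
tape 0.57 849 [0.6352 0.1992 0.0223] 0.027871039388257635 [253.0, 159.1]
knife 0.84 696 [0.3726 0.0641 0.0022] 0.010161926132970598 [296.6, 248.4]
case [[ 0.5907 -0.2415  0.0522]
 [ 0.8641  0.0356  0.1051]]
side
table z 0.0004981662054000524 0.0026038894519490757
bed [532.3 -97
[... 264 characters left out ...]
.0281] 0.06011026370636467 [294.9, 266.2]
stud 0.72 1922 [0.4413 0.2128 0.0282] 0.060496083103567605 [294.3, 266.6]
lever_pin 0.84 391 [ 0.5898 -0.0911  0.0398] 0.08372608320821065 [314.9, 186.6]
cam 0.94 475 [ 0.5904 -0.0883  0.0409] 0.08879651133119015 [318.7, 184.1]
stop 0.73 339 [ 0.5525 -0.1558  0.0334] 0.04623014410710961 [339.2, 194.6]
rail 0.68 1972 [0.4417 0.2121 0.0275] 0.05945713708567009 [293.9, 265.2]
bed 0.97 3201 [ 0.5071 -0.0838  0.0128] 0.05251682126745177 [342.9, 200.6]
tape 0.84 1222 [0.6268 0.2118 0.0233] 0.024982477448103068 [224.3, 241.2]
knife 0.77 815 [0.367  0.0691 0.0025] 0.009752544731277306 [367.6, 252.9]
case [[ 0.5861 -0.2409  0.0505]
 [ 0.8593  0.0413  0.1013]]
```

```bash
cat >> h.py <<'E'
from scipy.spatial.transform import Rotation as Ro
def rel(*targets):
    s=r.observe();R=np.array(s['orientation']);p=np.array(s['ee_pos'])
    print('now',p.round(4),'yaw',np.degrees(np.arctan2(R[1,0],R[0,0])).round(2),'F',np.round(s['force'],1),'w',round(s['gripper_width'],4),'t',s['t'])
    for x,y,z,yaw in targets:
        D=(Ro.from_euler('z',yaw,degrees=True)*Ro.from_euler('x',180,degrees=True)).as_matrix()
        print((R.T@(np.array([x,y,z])-p)*100).round(2).tolist(),Ro.from_matrix(R.T@D).as_rotvec().round(4).tolist())
E
python3 -c "
from h import *
rel((.5,-.25,.2,80),(.4443,.2045,.14,152.7),(.4443,.2045,.035,152.7))"
```

```text
now [ 0.1786 -0.5989  0.1937] yaw 16.61 F [0.6 0.2 0.2] w 0.0852 t 1.9
[40.77, -24.25, -0.63] [-0.0, -0.0001, -1.1064]
[48.42, -69.4, 5.38] [0.0, -0.0001, -2.3753]
[48.42, -69.4, 15.88] [0.0, -0.0001, -2.3753]
```

Call:
send_rows(
  series=[
    [1,40.8,-24.3,-0.6,0,0,-1.106],
    [1,40.8,-24.3,-0.6,0,0,-1.106],
    [1,40.8,-24.3,-0.6,0,0,-1.106],
    [1,40.8,-24.3,-0.6,0,0,-1.106],
    [1,40.8,-24.3,-0.6,0,0,-1.106],
    [1,40.8,-24.3,-0.6,0,0,-1.106],
    [1,40.8,-24.3,-0.6,0,0,-1.106],
    [1,40.8,-24.3,-0.6,0,0,-1.106],
    [1,40.8,-24.3,-0.6,0,0,-1.106],
    [1,48.4,-69.4,3,0,0,-2.375],
  ],
)

```text
t: 2.9
ee_pos: [0.4826, -0.2162, 0.1953]
orientation: [[0.024, 1.0, 0.002], [1.0, -0.024, 0.001], [0.001, 0.002, -1.0]]
force: [0.5, 0.6, -0.1]
gripper_width: 0.0853
grasp_force: 0.0
```

```bash
python3 -c "
from h import *
rel((.4443,.2045,.12,152.7))"
```

```text
now [ 0.4826 -0.2162  0.1953] yaw 88.65 F [ 0.5  0.6 -0.1] w 0.0853 t 2.9
[41.96, -4.83, 7.58] [0.0025, -0.0002, -1.1178]
```

Call:
send_rows(
  series=[
    [1,42,-4.8,4,0,0,-1.118],
    [1,42,-4.8,4,0,0,-1.118],
    [1,42,-4.8,4,0,0,-1.118],
    [1,42,-4.8,4,0,0,-1.118],
    [1,42,-4.8,4,0,0,-1.118],
    [1,42,-4.8,4,0,0,-1.118],
    [1,42,-4.8,4,0,0,-1.118],
    [1,42,-4.8,4,0,0,-1.118],
    [1,42,-4.8,7.5,0,0,-1.118],
    [1,42,-4.8,7.5,0,0,-1.118],
  ],
)

```text
t: 3.9
ee_pos: [0.4381, 0.2063, 0.1175]
orientation: [[-0.891, 0.454, -0.005], [0.454, 0.891, 0.0], [0.005, -0.002, -1.0]]
force: [-1.3, -0.1, 0.4]
gripper_width: 0.0856
grasp_force: 0.0
```

Run:
```python
from h import *
c=cam('side');save(c,'side1.png')
rel((.4443,.2045,.035,152.7))
```

```text
now [0.4396 0.2043 0.1191] yaw 152.87 F [ 0.2 -0.4  0.3] w 0.0854 t 3.95
[-0.43, 0.25, 8.4] [-0.0019, -0.0033, 0.0029]
```

Call:
send_rows(
  series=[
    [1,-0.4,0.2,3,0,0,0],
    [1,-0.4,0.2,6,0,0,0],
    [1,-0.4,0.2,8.4,0,0,0],
    [1,-0.4,0.2,8.4,0,0,0],
    [1,-0.4,0.2,8.4,0,0,0],
  ],
)

```text
t: 4.45
ee_pos: [0.447, 0.2022, 0.0378]
orientation: [[-0.887, 0.461, 0.001], [0.461, 0.887, 0.0], [-0.001, 0.0, -1.0]]
force: [0.7, 0.7, 0.1]
gripper_width: 0.0854
grasp_force: 0.0
```

Run:
```python
from h import *
c=cam('side');cv2.imwrite('pics/side2.png',cv2.resize(c['img'][180:330,190:390,::-1],None,fx=3.8,fy=3.8,interpolation=2))
rel((.4443,.2045,.035,152.7))
```

```text
now [0.4475 0.2027 0.0384] yaw 152.55 F [0.5 0.4 0.3] w 0.0854 t 4.5
[0.37, 0.01, 0.34] [0.0014, 0.0016, -0.0026]
```

View pics/side2.png

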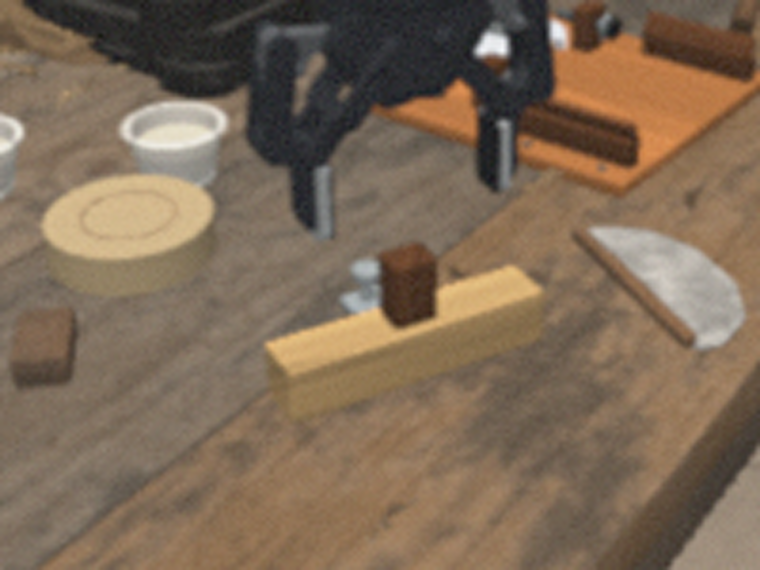

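The open fingertips (crop 320,235 and 500,185) look higher or farther back than the grip block (410,285), so I'm checking them with depth before closing.

Run:
```python
from h import *
np.set_printoptions(precision=4,suppress=True)
c=cam('side')
for q in [(328,225),(322,200),(508,180),(503,150)]:
    p=np.array(q)/3.8+[190,180]; print(p,world(c,p)[0])
s=r.observe()
R=np.array(s['orientation']);o=np.array(s['ee_pos'])
for d in (.043,-.043): print('tip px',proj(c,o+R[:,1]*d-R[:,2]*.013),'crop',(proj(c,o+R[:,1]*d-R[:,2]*.013)-[190,180])*3.8)
W=world(c,pix(np.ones((400,640),bool)))
a=(np.hypot(W[:,0]-.4443,W[:,1]-.2045)<.02)&(W[:,2]>.05)&(W[:,2]<.075);print(W[a].mean(0),a.sum(),np.array(s['joint_pos']))
c=cam('top');W=world(c,pix(np.ones((400,640),bool)))
a=(np.hypot(W[:,0]-.45,W[:,1]-.2)<.07)&(W[:,2]>.04)
import collections
print(np.histogram(W[a][:,2],bins=8))
```

```text
[276.3158 239.2105] [0.4564 0.2472 0.0977]
[274.7368 232.6316] [0.4576 0.2492 0.1112]
[323.6842 227.3684] [0.4126 0.1638 0.0957]
[322.3684 219.4737] [0.4139 0.1665 0.1128]
tip px [[274.5397 258.3602]] crop [[321.2508 297.7687]]
tip px [[316.2748 246.072 ]] crop [[479.8444 251.0736]]
[0.4422 0.209  0.0603] 174 [ 0.2097  0.3469 -0.818   1.8992  0.297   1.0175  0.3555]
(array([  2,  10,  79, 362, 636, 718, 416, 153]), array([0.4144, 0.4297, 0.4449, 0.4601, 0.4753, 0.4906, 0.5058, 0.521 ,
       0.5363]))
```

Run:
```python
from h import *
np.set_printoptions(precision=4,suppress=True)
for i in range(2):
  c=cam('side')
  W=world(c,pix(np.ones((400,640),bool)))
  a=(np.hypot(W[:,0]-.4443,W[:,1]-.2045)<.07)&(W[:,2]>.03)&(c['img'].reshape(-1,3).max(1)<75)
  print(a.sum(),np.percentile(W[a],[0,1,5,50],axis=0)[:,2])
  s=r.observe();print(s['t'],s['ee_pos'],s['joint_vel'])
cv2.imwrite('pics/side3.png',cv2.resize(c['img'][180:330,190:390,::-1],None,fx=3.8,fy=3.8,interpolation=2))
```

```text
3934 [0.0333 0.0429 0.1077 0.1881]
4.65 [0.4474 0.2031 0.0383] [-0.0033  0.0048 -0.0016  0.0068  0.0042 -0.0059 -0.0053]
3958 [0.0321 0.0433 0.1071 0.1878]
4.7 [0.4472 0.2031 0.038 ] [-0.0034  0.0068  0.0014  0.0077  0.0013 -0.0051 -0.0014]
```

View pics/side3.png

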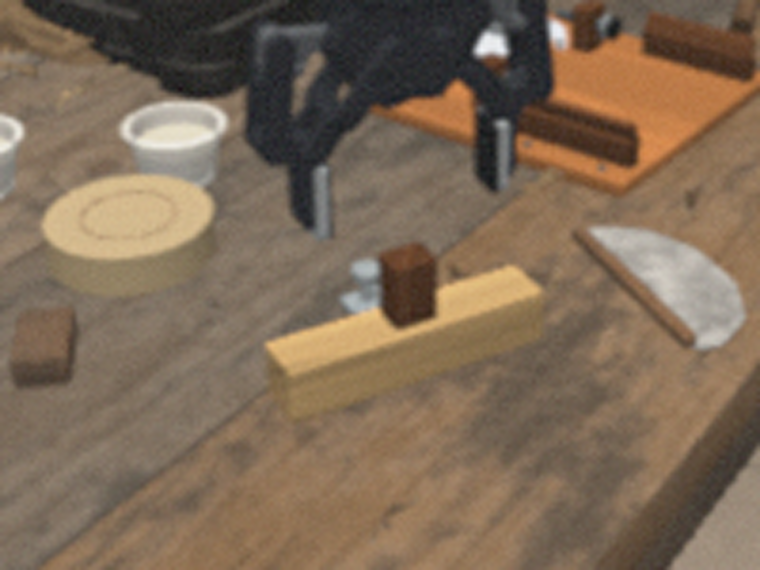

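Run:
```python
from h import *
np.set_printoptions(precision=4,suppress=True)
c=cam('side');a=cv2.imread('pics/side1.png');b=c['img'][:,:,::-1].copy()
T=b[212:243,264:282]
m=cv2.matchTemplate(a,T,cv2.TM_CCOEFF_NORMED);print(cv2.minMaxLoc(m))
T2=b[195:230,312:332]
m=cv2.matchTemplate(a,T2,cv2.TM_CCOEFF_NORMED);print(cv2.minMaxLoc(m))
p=world(c,[276,239])[0];print(p,proj(c,p),proj(c,p+[-.0079,.0016,.081]))
for v in range(228,248,2): print(v,world(c,[275,v])[0],world(c,[277,v])[0])
# top view
t=cam('top');W=world(t,pix(np.ones((400,640),bool)));d=t['img'].reshape(-1,3).max(1)<70
k=d&(np.hypot(W[:,0]-.44,W[:,1]-.2)<.15)&(W[:,2]>.08)
print(np.percentile(W[k],[2,10,50,90,98],axis=0))
```

```text
(-0.7701594233512878, 0.7856923937797546, (121, 357), (439, 301))
(-0.6028812527656555, 0.6839004158973694, (265, 15), (315, 155))
[0.4561 0.2484 0.0988] [[276. 239.]] [[277.3497 197.2302]]
228 [0.4559 0.25   0.121 ] [0.5918 0.0778 0.0014]
230 [0.4573 0.2486 0.116 ] [0.5862 0.085  0.0011]
232 [0.4566 0.2497 0.1129] [0.5809 0.0917 0.0007]
234 [0.457  0.2495 0.1088] [0.5759 0.0982 0.0001]
236 [0.4581 0.2483 0.104 ] [0.5686 0.1075 0.0017]
238 [0.4579 0.2488 0.1004] [0.5648 0.1123 0.0001]
240 [0.4582 0.2487 0.0963] [0.4554 0.2467 0.0961]
242 [0.4588 0.2482 0.0918] [0.5535 0.1268 0.0007]
244 [0.5515 0.1364 0.0012] [0.5481 0.1338 0.001 ]
246 [0.5473 0.1417 0.0003] [0.5438 0.1393 0.0002]Traceback (most recent call last):
  File "<stdin>", line 13, in <module>
    return _quantile_unchecked(
        a, q, axis, out, overwrite_input, method, keepdims, weights)
    return _ureduce(a,
                    func=_quantile_ureduce_func,
    ...<5 lines>...
                    overwrite_input=overwrite_input,
                    method=method)
    r = func(a, **kwargs)
    result = _quantile(arr,
                       quantiles=q,
    ...<2 lines>...
                       out=out,
                       weights=wgt)
    slices_having_nans = np.isnan(arr[-1, ...])
                                  ~~~^^^^^^^^^
IndexError: index -1 is out of bounds for axis 0 with size 0
```

Call:
send_rows(
  series=[
    [0,0,0,0,0,0,0],
    [-0.5,0,0,0,0,0,0],
    [-0.5,0,0,0,0,0,0],
    [-0.5,0,0,0,0,0,0],
    [-0.5,0,0,0,0,0,0],
  ],
)

```text
t: 5.3
ee_pos: [0.4461, 0.2029, 0.0366]
orientation: [[-0.888, 0.46, -0.0], [0.46, 0.888, 0.0], [0.0, 0.0, -1.0]]
force: [0.1, 0.4, -0.4]
gripper_width: 0.0213
grasp_force: 0.0
```

Run:
```python
from h import *
c=cam('side');cv2.imwrite('pics/side4.png',cv2.resize(c['img'][180:330,190:390,::-1],None,fx=3.8,fy=3.8,interpolation=2))
rel((.4443,.2045,.035,152.7))
```

```text
now [0.4461 0.203  0.0366] yaw 152.63 F [-0.5  0.3  0. ] w 0.0213 t 5.35
[0.23, 0.06, 0.16] [0.0, -0.0001, -0.0012]
```

View pics/side4.png

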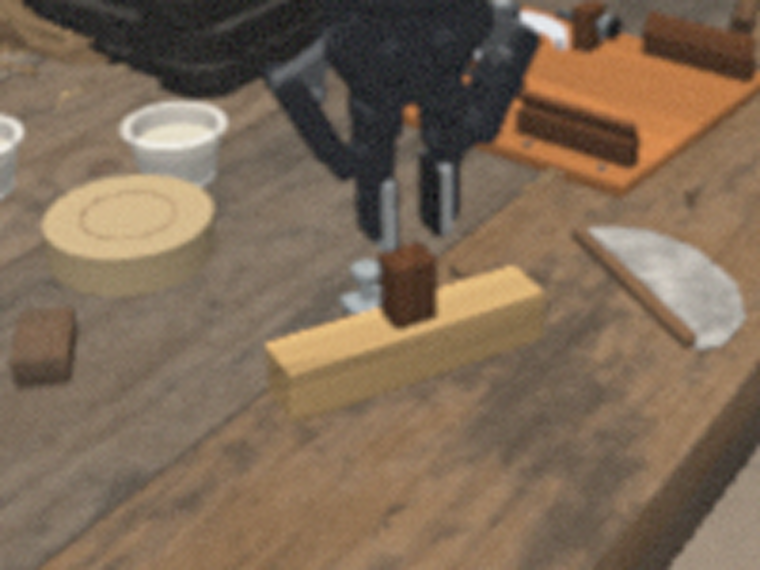

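The fingers closed on nothing. Their tips (crop 385,245 and 440,232) are above the block, so the reported height is about 40 mm too low. I'll measure the real offset with the cameras and steer by that.

```bash
cat > tip.py <<'E'
from h import *
np.set_printoptions(precision=4,suppress=True)
c=cam('side');s=r.observe();e=np.array(s['ee_pos'])
W=world(c,pix(np.ones((400,640),bool)));img=c['img'].reshape(-1,3).astype(int);ok=c['depth'].reshape(-1)>0
k=ok&(np.hypot(W[:,0]-e[0],W[:,1]-e[1])<.05)&(W[:,2]>.07)&(W[:,2]<.125)
P=W[k]
Ry=np.array(s['orientation'])[:,:2]
q=(P-e)@Ry   # tool x,y
for sgn in (1,-1):
    m=(q[:,1]*sgn>0); print(sgn,m.sum(),'z min',np.sort(P[m][:,2])[:6],'x pct',np.percentile(q[m][:,0],[2,20,50,80,98]),'y pct',np.percentile(q[m][:,1],[2,20,50,80,98]))
print(e)
t=cam('top');W=world(t,pix(np.ones((400,640),bool)));ok=t['depth'].reshape(-1)>0
k=ok&(np.hypot(W[:,0]-e[0],W[:,1]-e[1])<.15)&(W[:,2]>.1);print(k.sum())
for lo,hi in [(.1,.15),(.15,.2),(.2,.25),(.25,.3),(.3,.4)]:
    m=k&(W[:,2]>lo)&(W[:,2]<hi); 
    if m.sum(): print(lo,m.sum(),((W[m]-e)@Ry).min(0),((W[m]-e)@Ry).max(0))
E
python3 tip.py
```

```text
1 256 z min [0.0755 0.0762 0.0769 0.0771 0.0774 0.0778] x pct [-0.0048  0.0066  0.0094  0.0122  0.0142] y pct [0.0102 0.0141 0.0193 0.0237 0.0387]
-1 289 z min [0.0755 0.0755 0.0765 0.0767 0.0769 0.0776] x pct [-0.0073 -0.0006  0.008   0.0122  0.0144] y pct [-0.0365 -0.0208 -0.0135 -0.0113 -0.0105]
[0.4461 0.203  0.0366]
4425
```

Call:
send_rows(
  series=[
    [1,0,0,0,0,0,0],
    [1,0,0,0,0,0,0],
    [1,0,0,0,0,0,0],
    [1,0,0,0,0,0,0],
    [1,0.1,0.1,1.5,0,0,0],
    [1,0.1,0.1,3,0,0,0],
    [1,0.1,0.1,3.8,0,0,0],
    [1,0.1,0.1,3.8,0,0,0],
  ],
)

```text
t: 6.25
ee_pos: [0.4442, 0.2037, -0.0033]
orientation: [[-0.888, 0.459, -0.003], [0.459, 0.888, -0.001], [0.003, -0.002, -1.0]]
force: [0.2, 0.5, -0.5]
gripper_width: 0.0853
grasp_force: 0.0
```

Run:
```python
from h import *
c=cam('side');cv2.imwrite('pics/side5.png',cv2.resize(c['img'][180:330,190:390,::-1],None,fx=3.8,fy=3.8,interpolation=2))
rel((.4443,.2045,.0,152.7))
for v in range(236,276,3): print(v,[world(c,[u,v])[0].round(3).tolist() for u in (272,276,280)])
```

```text
now [ 0.4448  0.2041 -0.0024] yaw 152.65 F [-0.4  0.8 -0.1] w 0.0853 t 6.3
[0.06, 0.01, -0.24] [-0.0013, -0.0018, -0.0009]
236 [[0.471, 0.241, 0.097], [0.454, 0.251, 0.106], [0.452, 0.242, 0.103]]
239 [[0.462, 0.253, 0.099], [0.456, 0.249, 0.099], [0.45, 0.245, 0.099]]
242 [[0.457, 0.258, 0.097], [0.454, 0.251, 0.095], [0.548, 0.123, 0.0]]
245 [[0.457, 0.258, 0.091], [0.455, 0.251, 0.089], [0.54, 0.133, 0.001]]
248 [[0.462, 0.253, 0.081], [0.454, 0.252, 0.083], [0.534, 0.141, -0.0]]
251 [[0.462, 0.254, 0.076], [0.456, 0.25, 0.076], [0.526, 0.152, 0.0]]
254 [[0.461, 0.255, 0.07], [0.456, 0.25, 0.07], [0.52, 0.16, -0.001]]
257 [[0.462, 0.254, 0.064], [0.456, 0.251, 0.064], [0.511, 0.171, 0.001]]
260 [[0.461, 0.255, 0.058], [0.456, 0.251, 0.058], [0.494, 0.193, 0.013]]
263 [[0.513, 0.195, -0.001], [0.456, 0.252, 0.052], [0.499, 0.187, -0.0]]
266 [[0.477, 0.238, 0.03], [0.472, 0.233, 0.029], [0.464, 0.231, 0.031]]
269 [[0.471, 0.245, 0.03], [0.464, 0.242, 0.031], [0.459, 0.238, 0.03]]
272 [[0.464, 0.254, 0.031], [0.458, 0.25, 0.031], [0.453, 0.245, 0.03]]
275 [[0.459, 0.26, 0.03], [0.455, 0.254, 0.029], [0.451, 0.248, 0.027]]
```

View pics/side5.png

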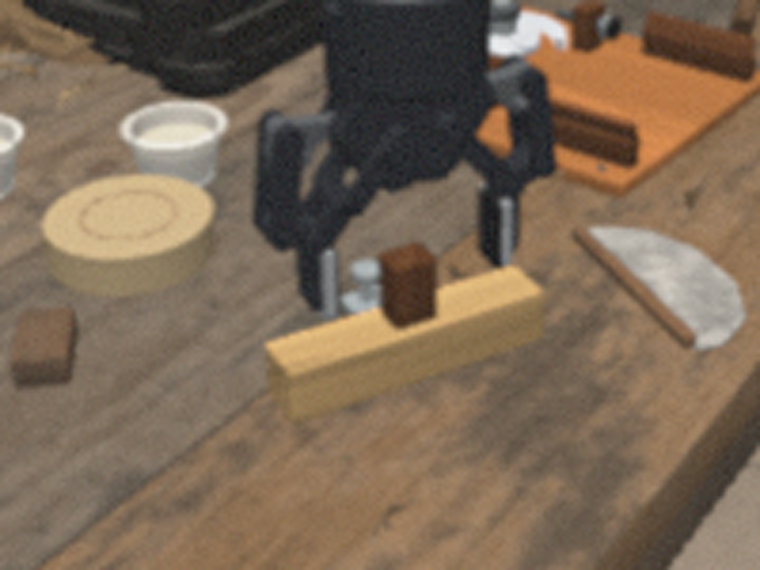

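The tips (crop 320,310 and 500,260) now straddle the block at about mid-height, with the tip end at z≈0.050 while open. Next I close and lift a little.

Call:
send_rows(
  series=[
    [-1,0,0,0,0,0,0],
    [-1,0,0,0,0,0,0],
    [-1,0,0,0,0,0,0],
    [-1,0,0,0,0,0,0],
    [-1,0,0,0,0,0,0],
    [-1,0,0,0,0,0,0],
    [-1,0,0,-2,0,0,0],
    [-1,0,0,-5,0,0,0],
    [-1,0,0,-6,0,0,0],
    [-1,0,0,-6,0,0,0],
  ],
)

```text
t: 7.3
ee_pos: [0.4465, 0.2044, 0.0594]
orientation: [[-0.888, 0.46, 0.002], [0.46, 0.888, 0.0], [-0.002, 0.001, -1.0]]
force: [0.2, 0.0, -4.6]
gripper_width: 0.0229
grasp_force: 60.0
```

```bash
cat > railpose.py <<'E'
from h import *
import sys
np.set_printoptions(precision=4,suppress=True)
def railpose():
    s=r.observe();e=np.array(s['ee_pos']);R=np.array(s['orientation']);out=[]
    for n in ('side','top'):
        c=cam(n);hsv=cv2.cvtColor(c['img'],cv2.COLOR_RGB2HSV).reshape(-1,3).astype(int)
        W=world(c,pix(np.ones((400,640),bool)));ok=c['depth'].reshape(-1)>0
        k=ok&(np.hypot(W[:,0]-e[0],W[:,1]-e[1])<.09)&(hsv[:,1]>60)&(hsv[:,2]>130)&(hsv[:,0]>14)&(hsv[:,0]<30)
        k=k&(np.abs(W[:,2]-(e[2]+.038-.037+.03))<.02)
        if k.sum()<30: print(n,'few',k.sum());continue
        k=big(k.reshape(400,640)).reshape(-1)
        zt=np.percentile(W[k][:,2],85); t=k&(W[:,2]>zt-.006)
        print(n,t.sum(),'ztop',zt,rect(W[t]))
        if n=='side': # plane fit tilt
            A=np.c_[W[t][:,:2]-e[:2],np.ones(t.sum())];print('tilt',np.linalg.lstsq(A,W[t][:,2],rcond=None)[0])
    rel((e[0],e[1],e[2],152.7))
if __name__=='__main__': railpose()
E
python3 railpose.py
```

```text
side 718 ztop 0.09095040124218061 [445.4 205.  140.4  32.6  63.7]
tilt [ 0.0705 -0.0383  0.0904]
top few 3
now [0.4451 0.2036 0.0575] yaw 152.6 F [-0.1 -0.6 -5.3] w 0.0233 t 7.4
[-0.09, 0.13, -0.19] [-0.0012, -0.0006, -0.0017]
```

Run:
```python
from h import *
np.set_printoptions(precision=1,suppress=True)
yaw=np.radians(-3.4);X=np.array([np.cos(yaw),np.sin(yaw)]);Y=np.array([-X[1],X[0]]);O=np.array([.5436,-.1072])
for n in ['top','side']:
    c=cam(n);hsv=cv2.cvtColor(c['img'],cv2.COLOR_RGB2HSV).astype(int)
    b=(hsv[...,1]>150)&(hsv[...,2]>110)&(hsv[...,0]<20);P=pix(b);w=world(c,P,.012)[:,:2]-O
    q=np.c_[w@X,w@Y]*1000;k=(np.abs(q)<130).all(1);q=q[k]
    for ax,nm in ((0,'x'),(1,'y')):
        o=1-ax
        lo=[];hi=[]
        for a in range(-85,90,10):
            m=np.abs(q[:,o]-a)<5
            if m.sum()>5: lo.append(q[m][:,ax].min());hi.append(q[m][:,ax].max())
        print(n,nm,'lo',np.array(lo));print('   hi',np.array(hi))
    W=world(c,pix(np.ones((400,640),bool)));d=W[:,:2]-O;Q=np.c_[d@X,d@Y,W[:,2]]*1000
    D=c['img'].reshape(-1,3).max(1)
    for nm,xr,yr,zr in [('guideL',(-115,-20),(60,95),(20,50)),('guideR',(-115,-20),(-95,-60),(20,50)),('postL',(-30,20),(40,80),(22,60)),('postR',(-30,20),(-80,-40),(22,60)),('pin',(30,80),(35,75),(70,105)),('cam',(-5,95),(-50,50),(26,42))]:
        m=(Q[:,0]>xr[0])&(Q[:,0]<xr[1])&(Q[:,1]>yr[0])&(Q[:,1]<yr[1])&(Q[:,2]>zr[0])&(Q[:,2]<zr[1])
        if m.sum()>3: print(n,nm,m.sum(),'min',np.percentile(Q[m],3,axis=0),'max',np.percentile(Q[m],97,axis=0),'med',np.median(Q[m],0))
```

```text
top x lo [-113.8 -112.2 -113.  -113.7 -114.7 -112.6 -113.6 -114.4 -115.1 -113.2
 -114.  -114.8 -112.9 -113.9 -114.7 -114.9 -113.5 -114.3]
   hi [ 97.7  99.9  98.9  98.1 100.   99.3  98.5  97.7  99.1  98.9  98.1 100.1
  99.3  98.2 100.   99.7  98.6  97.9]
top y lo [-100.3  -99.7  -99.1  -98.6 -100.5  -97.2  -99.3  -98.7  -98.2  -97.4
  -99.5  -99.1  -98.3  -97.8  -97.2  -98.9  -98.7  -98.2]
   hi [98.9 99.6 97.5 98.5 99.  97.1 98.1 98.9 99.2 97.8 98.6 99.1 97.4 98.2
 99.2 97.1 97.8 98.6]
top guideL 122 min [-109.2   72.6   26.1] max [-28.4  83.8  46. ] med [-67.9  78.1  37.4]
top guideR 149 min [-108.3  -83.4   23.2] max [-29.2 -71.9  46.3] med [-67.9 -77.1  37. ]
top postL 78 min [-21.5  51.1  29.3] max [18.6 73.1 49.6] med [ 4.8 60.5 41.1]
top postR 79 min [-26.4 -75.2  27.9] max [ 17.7 -49.   50.1] med [  5.1 -59.6  40.8]
top pin 34 min [51.1 46.7 71.7] max [64.2 60.5 97.8] med [56.  53.3 93.5]
top cam 314 min [  9.1 -36.5  30.1] max [75.4 33.7 41. ] med [36.5  1.2 35.9]
side x lo [-115.5 -118.3 -117.6 -116.3 -119.7 -118.3 -119.  -117.7 -119.  -119.7
 -119.  -119.7 -119.  -120.3 -119.  -120.3 -119.6 -118.4]
   hi [ 4.6  5.4  6.1 15.5 40.6 35.1 31.9 30.3 26.6 21.5 14.4  7.4 90.3 94.6
 86.6 78.7 71.1 66. ]
side y lo [-75.5 -74.8 -75.8 -75.1 -76.  -74.4 -77.8 -89.7 -90.7 -93.5 -50.  -40.2
 -44.3 -48.3  77.6  68.3  53.9  44. ]
   hi [107.9 101.2 109.5 108.2 108.2 108.3 107.  109.8 105.7  98.6  84.    3.5
 110.3 107.5 107.5  94.3  71.3  58.5]
side guideL 314 min [-109.    77.4   20.7] max [-27.7  85.2  43.8] med [-71.   82.   30.9]
side guideR 287 min [-108.3  -81.7   21.5] max [-27.9 -70.9  43.6] med [-70.3 -75.4  32.5]
side postL 31 min [-28.   54.2  26.3] max [-5.  79.3 42.1] med [-10.2  64.4  34.4]
side postR 126 min [-28.7 -78.   23.5] max [ 19.  -48.1  46.7] med [  4.9 -54.5  36.2]
side cam 90 min [  4.3 -49.7  28.3] max [60.7 21.4 39.6] med [ 18.1 -20.6  35.6]
```

```bash
python3 -c "
from h import *
rel((.4717,-.1024,.08,176.6))"
```

```text
now [0.4448 0.2036 0.0572] yaw 152.62 F [ 0.5 -0.9 -4.8] w 0.023 t 7.5
[-16.46, -25.94, -2.26] [-0.0014, -0.0019, -0.4185]
```

Call:
send_rows(
  series=[
    [-1,0,0,-2.3,0,0,0],
    [-1,-2,-3.5,-2.3,0,0,-0.06],
    [-1,-4,-6.5,-2.3,0,0,-0.11],
    [-1,-6,-9.5,-2.3,0,0,-0.16],
    [-1,-8,-12.5,-2.3,0,0,-0.22],
    [-1,-10,-16,-2.3,0,0,-0.27],
    [-1,-12,-19,-2.3,0,0,-0.33],
    [-1,-14,-22.5,-2.3,0,0,-0.39],
    [-1,-16.5,-26,-2.3,0,0,-0.419],
    [-1,-16.5,-26,-2.3,0,0,-0.419],
  ],
)

```text
t: 8.5
ee_pos: [0.4718, -0.1099, 0.0802]
orientation: [[-0.998, 0.068, -0.002], [0.068, 0.998, -0.002], [0.002, -0.002, -1.0]]
force: [0.3, -0.1, -4.6]
gripper_width: 0.0227
grasp_force: 60.6
```

Call:
send_rows(
  series=[
    [-1,0,0,0,0,0,0],
    [-1,0,0,0,0,0,0],
  ],
)

```text
t: 8.7
ee_pos: [0.4722, -0.1011, 0.0809]
orientation: [[-0.998, 0.058, -0.001], [0.058, 0.998, 0.001], [0.001, 0.001, -1.0]]
force: [-0.4, 0.6, -4.7]
gripper_width: 0.023
grasp_force: 60.5
```

```bash
cat > bedrail.py <<'E'
from h import *
np.set_printoptions(precision=1,suppress=True)
yaw=np.radians(-3.4);X=np.array([np.cos(yaw),np.sin(yaw)]);Y=np.array([-X[1],X[0]]);O=np.array([.5436,-.1067])
def go(pic=None):
    s=r.observe();e=np.array(s['ee_pos']);d=e[:2]-O;print('ee in bed',np.r_[d@X,d@Y,e[2]]*1000)
    for n in ('side','top'):
        c=cam(n);hsv=cv2.cvtColor(c['img'],cv2.COLOR_RGB2HSV).reshape(-1,3).astype(int)
        if pic and n==pic[0]: u=pic[2];cv2.imwrite('pics/'+pic[1],cv2.resize(c['img'][u[1]:u[3],u[0]:u[2],::-1],None,fx=4,fy=4,interpolation=2))
        W=world(c,pix(np.ones((400,640),bool)));ok=c['depth'].reshape(-1)>0
        d=W[:,:2]-O;Q=np.c_[d@X,d@Y,W[:,2]]*1000;b=np.array([(e[:2]-O)@X,(e[:2]-O)@Y])*1000
        k=ok&(np.abs(Q[:,0]-b[0])<35)&(np.abs(Q[:,1]-b[1])<85)&(Q[:,2]>18)&(hsv[:,1]>50)&(hsv[:,1]<170)&(hsv[:,2]>110)&(hsv[:,0]>13)&(hsv[:,0]<32)
        if k.sum()<20: print(n,'few');continue
        zt=np.percentile(Q[k][:,2],90)
        k=k&(Q[:,2]>zt-45)
        t=k&(Q[:,2]>zt-5)
        print(n,t.sum(),'ztop',zt,'x',np.percentile(Q[t][:,0],[3,97]),'y',np.percentile(Q[t][:,1],[2,98]))
        for a in range(-60,70,20):
            m=t&(np.abs(Q[:,1]-b[1]-a)<10)
            if m.sum()>4: print('   y%+d'%a,m.sum(),np.percentile(Q[m][:,0],[5,50,95]),np.median(Q[m][:,2]))
        if n=='side':
            f=k&(Q[:,2]<zt-8)
            if f.sum()>20:
                print('face x',np.median(Q[f][:,0]),'slope y',np.polyfit(Q[f][:,1],Q[f][:,0],1),'zmin',np.percentile(Q[f][:,2],2))
if __name__=='__main__':
    import sys; go(eval(sys.argv[1]) if len(sys.argv)>1 else None)
E
python3 bedrail.py; python3 -c "
from h import *
rel((.4717,-.1024,.08,176.6))"
```

```text
ee in bed [-71.6   1.3  80.9]
side 269 ztop 112.46023450300967 x [-88.4 -60. ] y [-64.1  71.8]
   y-60 29 [-86.4 -76.  -63.2] 111.98712356652108
   y-40 26 [-87.  -82.2 -72.7] 111.95767869385983
   y-20 22 [-87.5 -83.8 -76.7] 112.02374031467036
   y+0 20 [-88.3 -85.4 -79.7] 111.22800419527424
   y+20 49 [-88.2 -74.2 -62.3] 111.92827243076519
   y+40 56 [-88.  -75.5 -59.4] 111.90144298411693
   y+60 56 [-88.4 -76.9 -60.7] 111.41230750375516
face x -86.67187431645543 slope y [  0.1 -85.2] zmin 83.01872107041366
top 460 ztop 542.3038034491891 x [-106.   -85.7] y [-45.   45.8]
   y-40 116 [-105.4  -95.6  -82.7] 542.0785615653929
   y-20 96 [-105.8  -97.5  -87.5] 540.5112324322813
   y+0 96 [-105.8  -98.   -89.2] 544.2436484797792
   y+20 71 [-104.9  -98.6  -90.9] 540.5480409260921
   y+40 81 [-104.9  -97.1  -87.3] 541.0227482657082
now [ 0.4725 -0.1009  0.0813] yaw 176.77 F [ 0.3  1.1 -4. ] w 0.0227 t 8.8
[0.07, -0.15, 0.13] [0.0006, -0.0006, 0.003]
```

Call:
send_rows(
  series=[
    [-1,0,-0.15,1.5,0,0,0.014],
    [-1,0,-0.15,3,0,0,0.014],
    [-1,0,-0.15,3.8,0,0,0.014],
    [-1,0,-0.15,3.8,0,0,0.014],
  ],
)

```text
t: 9.2
ee_pos: [0.4717, -0.1029, 0.0426]
orientation: [[-0.997, 0.071, -0.002], [0.071, 0.997, 0.001], [0.002, 0.001, -1.0]]
force: [-0.1, 0.8, -3.5]
gripper_width: 0.0228
grasp_force: 60.4
```

```bash
python3 bedrail.py "('side','side6.png',(270,140,440,260))" | grep -v '^top'; python3 -c "
from h import *
rel((.4717,-.1024,.08,176.6))"
```

```text
ee in bed [-72.   -0.5  42.6]
side 282 ztop 74.47955065170005 x [-90.2 -59.5] y [-65.2  70. ]
   y-60 30 [-88.  -78.5 -64.9] 73.67259789644146
   y-40 26 [-88.1 -81.9 -70.8] 73.4835614318296
   y-20 21 [-88.2 -84.6 -75.9] 73.48577993417749
   y+0 20 [-88.4 -85.8 -61.2] 72.97588082633149
   y+20 46 [-88.6 -74.9 -62.1] 73.84874020359706
   y+40 63 [-100.9  -79.6  -61.7] 73.9203075494157
   y+60 67 [-87.8 -73.5 -59.1] 73.63852999902198
face x -87.02699930119992 slope y [  0.1 -85.3] zmin 44.0170140714344
   y-40 104 [-105.5  -96.8  -85.7] 508.56070990074045
   y-20 80 [-106.1  -98.4  -87.4] 508.5771094846552
   y+0 90 [-105.9  -97.3  -87.7] 510.806460943231
   y+20 64 [-106.   -99.7  -91.6] 507.5358314211754
   y+40 64 [-106.   -99.4  -87.8] 506.78741173298147
now [ 0.4729 -0.1034  0.044 ] yaw 175.89 F [ 0.2 -1.3 -4.3] w 0.0231 t 9.3
[0.13, 0.09, -3.6] [0.0002, 0.0003, -0.0124]
```

View pics/side6.png

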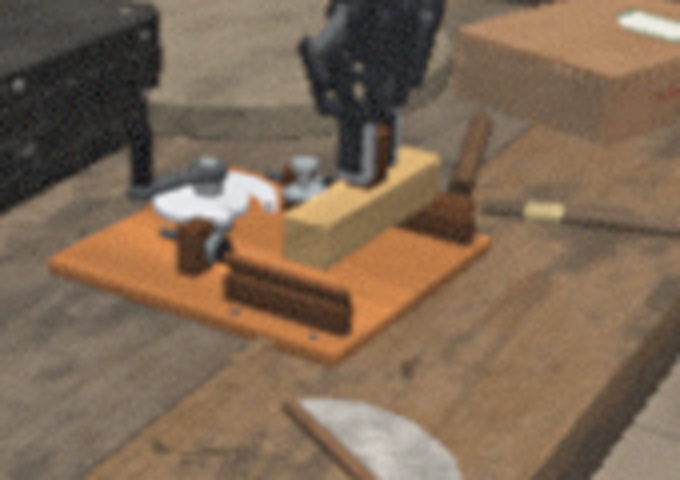

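The rail hangs over the bed between the guides. Its near end is around crop (300,240) and the stud (305,165) points at the cam. Ends read y≈+70 and −65 to −68, and it lies parallel to the bed, so I lower it.

Call:
send_rows(
  series=[
    [-1,0,0,1,0,0,0],
    [-1,0,0,2,0,0,0],
    [-1,0,0,2.4,0,0,0],
    [-1,0,0,2.4,0,0,0],
  ],
)

```text
t: 9.7
ee_pos: [0.4718, -0.1038, 0.0187]
orientation: [[-0.997, 0.073, -0.002], [0.073, 0.997, 0.001], [0.002, 0.001, -1.0]]
force: [-0.4, -0.1, -3.9]
gripper_width: 0.0233
grasp_force: 60.5
```

```bash
python3 bedrail.py | grep -E 'side|ee'; python3 -c "
from h import *
rel((.4717,-.1024,.0115,176.6))"
```

```text
ee in bed [-71.8  -1.3  18.7]
side 287 ztop 50.74398770171884 x [-92.9 -59.1] y [-65.7  69.8]
now [ 0.4726 -0.1039  0.0196] yaw 175.84 F [-0.2 -0.2 -4.2] w 0.0229 t 9.8
[0.1, 0.14, 0.81] [0.0003, -0.0002, -0.0133]
```

Call:
send_rows(
  series=[
    [-1,0,0,0.4,0,0,0],
    [-1,0,0,0.6,0,0,0],
    [-1,0,0,0.6,0,0,0],
    [-1,0,0,0.6,0,0,0],
  ],
)

```text
t: 10.2
ee_pos: [0.4726, -0.104, 0.0137]
orientation: [[-0.997, 0.073, 0.0], [0.073, 0.997, 0.0], [-0.0, 0.0, -1.0]]
force: [0.2, -0.5, -3.9]
gripper_width: 0.023
grasp_force: 60.5
```

Call:
send_rows(
  series=[
    [-1,0,0,0.1,0,0,0],
    [-1,0,0,0.2,0,0,0],
    [-1,0,0,0.2,0,0,0],
  ],
)

```text
t: 10.5
ee_pos: [0.4725, -0.104, 0.0115]
orientation: [[-0.997, 0.073, -0.0], [0.073, 0.997, 0.0], [0.0, 0.0, -1.0]]
force: [-1.2, -0.8, -4.3]
gripper_width: 0.0228
grasp_force: 60.5
```

```bash
python3 bedrail.py | grep -E 'side|ee'; python3 -c "
from h import *
rel((.4717,-.1024,.0115,176.6))"
```

```text
ee in bed [-71.1  -1.5  11.5]
side 300 ztop 43.731778230291106 x [-89.8 -57.6] y [-70.5  78. ]
now [ 0.4726 -0.104   0.0116] yaw 175.83 F [-0.7 -0.2 -3.7] w 0.0234 t 10.6
[0.1, 0.15, 0.01] [0.0001, -0.0, -0.0134]
```

Call:
send_rows(
  series=[
    [-1,0,0,0.1,0,0,0],
    [-1,0,0,0.1,0,0,0],
    [-1,0,0,0.1,0,0,0],
  ],
)

```text
t: 10.9
ee_pos: [0.473, -0.104, 0.0112]
orientation: [[-0.997, 0.073, 0.001], [0.073, 0.997, -0.0], [-0.001, -0.0, -1.0]]
force: [-2.5, 0.0, 4.9]
gripper_width: 0.023
grasp_force: 61.6
```

Call:
send_rows(
  series=[
    [-1,0,0,0.1,0,0,0],
    [-1,0,0,0.1,0,0,0],
    [-1,0,0,0.1,0,0,0],
  ],
)

```text
t: 11.2
ee_pos: [0.4732, -0.1041, 0.0111]
orientation: [[-0.997, 0.073, 0.001], [0.073, 0.997, -0.001], [-0.001, -0.001, -1.0]]
force: [-7.0, 1.5, 18.4]
gripper_width: 0.023
grasp_force: 63.4
```

Call:
send_rows(
  series=[
    [-1,0,0,-0.1,0,0,0],
    [-1,-0.8,0,-0.12,0,0,0],
    [-1,-1.6,0,-0.12,0,0,0],
    [-1,-1.6,0,-0.12,0,0,0],
  ],
)

```text
t: 11.6
ee_pos: [0.4906, -0.1054, 0.0112]
orientation: [[-0.997, 0.073, 0.003], [0.073, 0.997, 0.0], [-0.003, 0.0, -1.0]]
force: [2.9, -0.8, 2.1]
gripper_width: 0.023
grasp_force: 61.3
```

```bash
python3 bedrail.py | grep -E 'side|ee|y'; python3 -c "
from h import *
rel((.4717,-.1024,.0115,176.6))"
```

```text
ee in bed [-53.   -1.8  11.2]
side 288 ztop 43.510034989067975 x [-69.4 -39.5] y [-77.4  72.4]
   y-60 29 [-68.7 -59.1 -45.2] 41.90586441775929
   y-40 28 [-69.3 -60.6 -52.4] 42.14907125422293
   y-20 21 [-69.2 -64.9 -58.4] 42.48134154660471
   y+0 17 [-68.6 -65.5 -59.3] 42.2450259223105
   y+20 52 [-68.3 -55.1 -40.6] 42.45579857840104
   y+40 55 [-72.8 -55.8 -39.9] 42.61935346172868
   y+60 62 [-67.9 -54.  -39.4] 42.23334776839993
face x -68.6984243157855 slope y [  0.  -68.4] zmin 18.453395030863952
top 357 ztop 478.5839892732005 x [-87.5 -65.8] y [-50.3  39.8]
   y-40 114 [-86.7 -77.  -64.4] 477.77085303826726
   y-20 69 [-86.9 -79.5 -70.1] 479.85388649749785
   y+0 84 [-87.2 -78.7 -69.5] 480.24532187223326
   y+20 49 [-87.5 -81.5 -72.6] 476.87961268370395
   y+40 39 [-87.3 -81.6 -75.2] 477.0089730545122
now [ 0.49   -0.1052  0.0112] yaw 175.83 F [ 2.6 -0.5  2.7] w 0.0229 t 11.7
[1.85, 0.15, -0.03] [0.0003, 0.0023, -0.0134]
```

Call:
send_rows(
  series=[
    [-1,-0.6,0.02,0,0,0,-0.005],
    [-1,-1.2,0.03,0,0,0,-0.005],
    [-1,-1.7,0.04,0,0,0,-0.005],
    [-1,-1.7,0.04,0,0,0,-0.005],
  ],
)

```text
t: 12.1
ee_pos: [0.506, -0.106, 0.0112]
orientation: [[-0.998, 0.068, 0.0], [0.068, 0.998, -0.0], [-0.0, -0.0, -1.0]]
force: [-0.1, -0.2, 5.7]
gripper_width: 0.023
grasp_force: 62.1
```

Call:
send_rows(
  series=[
    [-1,-0.1,0,0,0,0,0],
    [-1,-0.2,0,0,0,0,0],
    [-1,-0.2,0,0,0,0,0],
  ],
)

```text
t: 12.4
ee_pos: [0.5071, -0.106, 0.0112]
orientation: [[-0.998, 0.068, -0.001], [0.068, 0.998, -0.0], [0.001, -0.0, -1.0]]
force: [-3.8, 0.2, 9.4]
gripper_width: 0.0229
grasp_force: 62.3
```

Call:
send_rows(
  series=[
    [-1,-0.1,0,0,0,0,0],
    [-1,-0.15,0,0,0,0,0],
    [-1,-0.15,0,0,0,0,0],
  ],
)

```text
t: 12.7
ee_pos: [0.5085, -0.1061, 0.0112]
orientation: [[-0.998, 0.068, -0.001], [0.068, 0.998, -0.0], [0.001, -0.0, -1.0]]
force: [-3.7, 0.3, 9.6]
gripper_width: 0.0233
grasp_force: 62.4
```

```bash
python3 bedrail.py | grep -E 'side|ee|y'; python3 -c "
from h import *
rel((.4717,-.1024,.0115,176.6))"
```

```text
ee in bed [-35.1  -1.5  11.2]
side 283 ztop 43.42224004181769 x [-52.3 -21.3] y [-68.8  79.3]
   y-60 33 [-50.4 -39.4 -25.4] 42.22957190893928
   y-40 24 [-50.6 -44.9 -33.6] 41.94084971635992
   y-20 18 [-50.4 -46.7 -40. ] 42.010654714804176
   y+0 18 [-51.6 -47.4 -41.7] 42.7585240404737
   y+20 48 [-51.5 -38.1 -23.3] 42.489100995966425
   y+40 58 [-60.1 -39.8 -22.7] 42.352899227682926
   y+60 63 [-51.  -35.3 -21.1] 42.158037951540216
face x -50.63741327820293 slope y [  0.  -50.2] zmin 18.693601252588945
top 351 ztop 478.3766738513648 x [-69.6 -48.1] y [-50.7  39.2]
   y-40 105 [-68.9 -58.9 -46.7] 478.2116052895511
   y-20 76 [-68.8 -61.3 -51.3] 478.70231638184964
   y+0 82 [-69.5 -60.6 -51.9] 480.9102405555829
   y+20 48 [-69.7 -63.2 -55. ] 475.7463236607765
   y+40 36 [-69.3 -65.  -58. ] 475.69414634581665
now [ 0.5085 -0.1061  0.0112] yaw 176.13 F [-4.6  0.3  9.5] w 0.023 t 12.8
[3.7, 0.12, -0.03] [-0.0003, -0.001, -0.0083]
```

Call:
send_rows(
  series=[
    [-1,-0.1,0,-0.03,0,0,0],
    [-1,-0.15,0,-0.03,0,0,0],
    [-1,-0.15,0,-0.03,0,0,0],
  ],
)

```text
t: 13.1
ee_pos: [0.5099, -0.1062, 0.0112]
orientation: [[-0.998, 0.068, -0.001], [0.068, 0.998, -0.0], [0.001, -0.0, -1.0]]
force: [-3.4, -1.2, 6.0]
gripper_width: 0.0231
grasp_force: 62.0
```

Call:
send_rows(
  series=[
    [-1,-0.1,0,0,0,0,0],
    [-1,-0.1,0,0,0,0,0],
    [-1,-0.1,0,0,0,0,0],
  ],
)

```text
t: 13.4
ee_pos: [0.5109, -0.1062, 0.0112]
orientation: [[-0.998, 0.067, -0.001], [0.067, 0.998, -0.0], [0.001, -0.0, -1.0]]
force: [-3.4, 0.6, 5.9]
gripper_width: 0.0224
grasp_force: 61.9
```

Call:
send_rows(
  series=[
    [-1,-0.1,0,0,0,0,0],
    [-1,-0.1,0,0,0,0,0],
  ],
)

```text
t: 13.6
ee_pos: [0.5117, -0.1063, 0.0112]
orientation: [[-0.998, 0.068, -0.002], [0.068, 0.998, -0.0], [0.002, -0.0, -1.0]]
force: [-4.0, 0.3, 8.5]
gripper_width: 0.0231
grasp_force: 62.3
```

Call:
send_rows(
  series=[
    [-1,-0.1,0,0,0,0,0],
    [-1,-0.1,0,0,0,0,0],
  ],
)

```text
t: 13.8
ee_pos: [0.5119, -0.1064, 0.0112]
orientation: [[-0.998, 0.068, -0.003], [0.068, 0.998, -0.0], [0.003, -0.0, -1.0]]
force: [-6.9, 1.1, 13.3]
gripper_width: 0.023
grasp_force: 62.8
```

Call:
send_rows(
  series=[
    [-1,-0.1,0,0,0,0,0],
    [-1,-0.1,0,0,0,0,0],
    [-1,-0.1,0,0,0,0,0],
  ],
)

```text
t: 14.1
ee_pos: [0.5121, -0.1064, 0.0113]
orientation: [[-0.998, 0.068, -0.005], [0.068, 0.998, -0.0], [0.005, -0.001, -1.0]]
force: [-11.3, 1.2, 15.8]
gripper_width: 0.0233
grasp_force: 63.4
```

```bash
python3 bedrail.py "('side','side7.png',(280,150,430,240))"| grep -E '^side|ee|^face'; python3 -c "
from h import *
rel((.4717,-.1024,.0115,176.6))"
```

```text
ee in bed [-31.5  -1.5  11.3]
side 286 ztop 44.39903421234237 x [-54.   -8.1] y [-68.1  79.7]
face x -47.05579082437108 slope y [ -0.  -47.1] zmin 18.40212721444571
now [ 0.512  -0.1064  0.0113] yaw 176.13 F [-11.3   0.1  15.8] w 0.023 t 14.2
[4.05, 0.12, -0.01] [-0.0007, -0.0047, -0.0082]
```

View pics/side7.png

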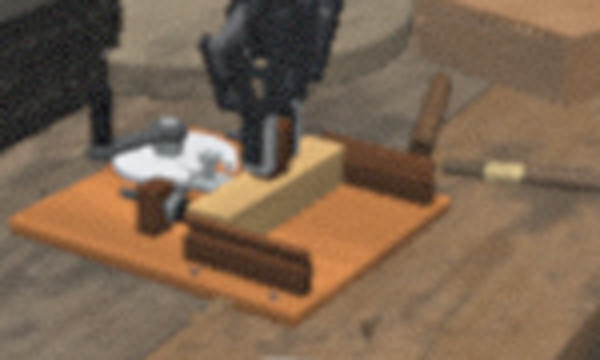

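The stud (crop ~215,160) sits in the cam's mouth and the rail is between the guides; the lever still points to bed +y (pin ~100,130). I relax the push, open and lift.

Call:
send_rows(
  series=[
    [-1,0.2,0,-0.1,0,0,0],
    [-1,0.2,0,-0.1,0,0,0],
    [1,0.2,0,-0.1,0,0,0],
    [1,0.2,0,-0.1,0,0,0],
    [1,0.2,0,-0.1,0,0,0],
    [1,0.2,0,-0.1,0,0,0],
    [1,0.2,0,-3.1,0,0,0],
    [1,0.2,0,-7,0,0,0],
    [1,0.2,0,-10,0,0,0],
    [1,0.2,0,-10,0,0,0],
  ],
)

```text
t: 15.2
ee_pos: [0.5157, -0.1066, 0.1157]
orientation: [[-0.998, 0.067, 0.008], [0.067, 0.998, -0.002], [-0.008, -0.002, -1.0]]
force: [-1.3, -0.3, -0.2]
gripper_width: 0.0853
grasp_force: 0.0
```

```bash
cat > pin.py <<'E'
from bedrail import *
def pin(verbose=1):
    for n in ('top','side'):
        c=cam(n);W=world(c,pix(np.ones((400,640),bool)));ok=c['depth'].reshape(-1)>0
        d=W[:,:2]-O;Q=np.c_[d@X,d@Y,W[:,2]]*1000;D=c['img'].reshape(-1,3).max(1)
        rr=np.hypot(Q[:,0]-45,Q[:,1])
        m=ok&(rr>40)&(rr<70)&(Q[:,2]>(84 if n=='top' else 62))&(Q[:,2]<103)&(Q[:,0]<110)&(D<90)
        if m.sum()>3: 
            p=np.median(Q[m],0);print(n,'pin',m.sum(),p,'std',Q[m].std(0),'ang',np.degrees(np.arctan2(p[1],p[0]-45)))
        k=ok&(Q[:,0]>-20)&(Q[:,0]<100)&(np.abs(Q[:,1])<60)&(Q[:,2]>26)&(Q[:,2]<45)
        hs=cv2.cvtColor(c['img'],cv2.COLOR_RGB2HSV).reshape(-1,3)
        k=ok&(np.abs(Q[:,0]+30)<40)&(np.abs(Q[:,1])<75)&(Q[:,2]>36)&(Q[:,2]<48)&(hs[:,1]>50)&(hs[:,1]<170)&(hs[:,2]>130)&(hs[:,0]>13)&(hs[:,0]<32)
        if k.sum()>20: print(n,'rail',k.sum(),rect(np.c_[Q[k][:,:2]]/1000), 'ztop',np.median(Q[k][:,2]))
if __name__=='__main__': pin(); rel((.6,-.05,.08,176.6))
E
python3 pin.py
```

```text
top pin 23 [58.7 52.3 93.4] std [4.2 3.3 3.2] ang 75.2885085916689
top rail 170 [-33.8  43.4  50.9  29.7  89.8] ztop 41.236289688241115
side pin 81 [55.6 56.9 82.4] std [13.   8.1 10.4] ang 79.41757685540398
side rail 277 [-34.   -0.3 140.3  30.5  89.9] ztop 41.91428281981063
now [ 0.5 -0.1  0.1] yaw 176.11 F [ 0.2 -0.5  0.2] w 0.0852 t 15.3
[-8.29, 6.25, 3.18] [-0.0007, 0.0016, -0.0086]
```

```bash
cat > lev.py <<'E'
from bedrail import *
def tgt(a,ez=.028,push=0,rad=.055):  # a: cam angle; tool y along motion direction
    th=np.radians(80)-a; u=np.array([np.cos(th),np.sin(th)]);t=np.array([np.sin(th),-np.cos(th)])
    b=np.array([.045,0])+rad*u+push*t; w=O+b[0]*X+b[1]*Y
    yw=np.degrees(th)-90-3.4+90   # tool y world yaw=th-90-3.4 ; tool x = +90
    return (w[0],w[1],ez,yw)
E
python3 - <<'E'
from lev import *
print(tgt(0),tgt(2.3));rel(tgt(0,.1))
print(np.array(r.observe()['joint_pos']))
c=cam('top');W=world(c,pix(np.ones((400,640),bool)));D=c['img'].reshape(-1,3).max(1)
k=(W[:,0]>.6)&(W[:,0]<.85)&(W[:,2]>.04)&(D<80)&(W[:,2]<.12)
for y in np.arange(-.22,.06,.03):
    m=k&(np.abs(W[:,1]-y)<.015);print(y.round(2),m.sum(),np.sort(W[m][:,0])[:6]*1000 if m.sum() else '')
E
```

```text
(np.float64(0.6012669269487481), np.float64(-0.05586611350940147), 0.028, np.float64(76.6)) (np.float64(0.6199255706934973), np.float64(-0.15452119418115132), 0.028, np.float64(-55.180292880089354))
now [ 0.5 -0.1  0.1] yaw 176.11 F [ 0.2 -0.5  0.2] w 0.0852 t 15.3
[-8.46, 5.67, 1.18] [0.0009, 0.0017, 1.7367]
[ 0.8  0.3 -0.7  1.7  0.2  1.2  1.5]
-0.22 483 [727.1 727.3 727.5 728.1 728.1 728.2]
-0.19 469 [727.8 728.2 728.4 728.8 728.8 729.1]
-0.16 485 [728.3 728.5 728.7 729.  729.4 729.6]
-0.13 471 [729.6 729.8 730.  730.2 730.4 730.6]
-0.1 481 [730.3 730.3 730.4 730.7 730.8 730.9]
-0.07 489 [600.3 600.4 601.9 602.  602.5 603. ]
-0.04 496 [601.7 603.3 604.7 727.9 729.  729.1]
-0.01 492 [727.7 727.9 728.2 728.6 728.7 728.8]
0.02 449 [728.4 728.5 728.6 729.3 730.1 730.4]
0.05 70 [743.5 745.1 746.1 746.8 747.1 747.1]
```

Call:
send_rows(
  series=[
    [0,-2,1.5,0,0,0,0.15],
    [0,-4,3,0,0,0,0.3],
    [0,-6,4,0,0,0,0.45],
    [0,-8.5,5.7,0,0,0,0.6],
    [0,-8.5,5.7,0,0,0,0.75],
    [0,-8.5,5.7,0,0,0,0.9],
    [0,-8.5,5.7,0,0,0,1.05],
    [0,-8.5,5.7,0,0,0,1.2],
    [0,-8.5,5.7,0,0,0,1.35],
    [0,-8.5,5.7,0,0,0,1.5],
  ],
)

```text
t: 16.35
ee_pos: [0.6001, -0.0553, 0.1091]
orientation: [[0.003, 1.0, -0.003], [1.0, -0.003, 0.0], [0.0, -0.003, -1.0]]
force: [0.4, -0.6, -0.1]
gripper_width: 0.0431
grasp_force: 0.0
```

```bash
python3 -c "
from lev import *
rel(tgt(0,.1));print(np.round(r.observe()['joint_pos'],2).tolist())"
```

```text
now [ 0.6 -0.1  0.1] yaw 89.83 F [ 0.4 -0.6 -0.1] w 0.0431 t 16.35
[-0.06, 0.12, 0.91] [-0.0031, 0.0, 0.2309]
[0.37, 0.43, -0.44, 1.53, 0.19, 1.22, -0.1]
```

Call:
send_rows(
  series=[
    [0,-0.1,0.1,0.9,0,0,0.15],
    [0,-0.1,0.1,0.9,0,0,0.231],
    [0,-0.1,0.1,0.9,0,0,0.231],
    [0,-0.1,0.1,0.9,0,0,0.231],
  ],
)

```text
t: 16.75
ee_pos: [0.6016, -0.0562, 0.101]
orientation: [[0.223, 0.975, -0.002], [0.975, -0.223, 0.0], [-0.0, -0.002, -1.0]]
force: [-0.5, 0.8, 0.4]
gripper_width: 0.0428
grasp_force: 0.0
```

Run:
```python
from lev import *
rel(tgt(0,.1))
np.set_printoptions(precision=1,suppress=True)
s=r.observe();e=np.array(s['ee_pos']);print(e*1000)
c=cam('side');W=world(c,pix(np.ones((400,640),bool)));d=W[:,:2]-O;Q=np.c_[d@X,d@Y,W[:,2]]*1000;ok=c['depth'].reshape(-1)>0
b=np.array([(e[:2]-O)@X,(e[:2]-O)@Y])*1000;print('ee bed',b)
for lo,hi in [(58,96),(105,130),(130,160)]:
    m=ok&(np.abs(Q[:,0]-55)<45)&(np.abs(Q[:,1]-54)<30)&(Q[:,2]>lo)&(Q[:,2]<hi)
    if m.sum()>3: print(lo,m.sum(),np.percentile(Q[m],[2,50,98],axis=0)); print(np.histogram(Q[m][:,0],bins=range(10,105,6))[0])
cv2.imwrite('pics/side8.png',cv2.resize(c['img'][120:210,260:380,::-1],None,fx=6,fy=6,interpolation=2))
```

```text
now [ 0.6 -0.1  0.1] yaw 77.11 F [-0.5  0.8  0.4] w 0.0428 t 16.75
[0.03, -0.04, 0.1] [-0.0018, 0.0003, 0.0088]
[601.6 -56.2 101. ]
ee bed [54.9 53.8]
58 87 [[51.2 50.3 58.3]
 [56.2 57.7 79.2]
 [64.6 61.6 95.7]]
[ 0  0  0  0  0  0  6 52 22  7  0  0  0  0  0]
130 128 [[ 19.   40.  142. ]
 [ 36.1  59.2 151.9]
 [ 81.7  70.  159.8]]
[ 0 21 23 16  5  0  0  0  0  0 32 28  3  0  0]
```

View pics/side8.png

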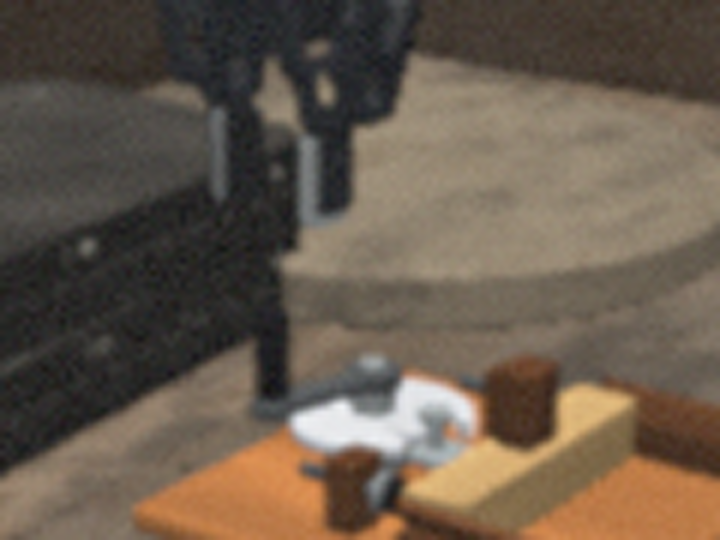

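The fingers (crop 220,200 and 320,220) hang on either side of the pin (270,330), and the stud is in the mouth at (435,420). I lower over the pin and close to a loose cage.

Call:
send_rows(
  series=[
    [0,0,0,2,0,0,0],
    [0,0,0,4,0,0,0],
    [0,0,0,6,0,0,0],
    [0,0,0,7.2,0,0,0],
    [0,0,0,7.2,0,0,0],
    [-0.52,0,0,7.2,0,0,0],
    [-0.52,0,0,7.2,0,0,0],
    [-0.52,0,0,7.2,0,0,0],
  ],
)

```text
t: 17.6
ee_pos: [0.6032, -0.0563, 0.0314]
orientation: [[0.226, 0.974, 0.002], [0.974, -0.226, -0.0], [0.0, 0.002, -1.0]]
force: [1.2, 0.6, -0.3]
gripper_width: 0.0207
grasp_force: 0.3
```

```bash
python3 -c "
from lev import *
np.set_printoptions(precision=1,suppress=True)
for a in (.1,.2,.3,.4,.5): rel(tgt(a,.029,.003))"|grep -v now; python3 pin.py | grep -E 'pin|now'
```

```text
[-0.06, 0.65, 0.24] [0.0022, -0.0005, 0.1061]
[-0.18, 1.19, 0.24] [0.0022, -0.0006, 0.2061]
[-0.34, 1.71, 0.25] [0.0022, -0.0007, 0.3061]
[-0.56, 2.22, 0.25] [0.0021, -0.0008, 0.4061]
[-0.83, 2.7, 0.25] [0.0021, -0.001, 0.5061]
side pin 166 [55.2 59.6 87.4] std [15.9  6.1 10.6] ang 80.26682555075928
now [ 0.6 -0.1  0. ] yaw 76.94 F [ 0.4 -0.1 -0.2] w 0.0203 t 17.7
```

Call:
send_rows(
  series=[
    [-0.52,0,0.35,0,0,0,0.05],
    [-0.52,-0.05,0.65,0,0,0,0.1],
    [-0.52,-0.1,0.92,0,0,0,0.15],
    [-0.52,-0.18,1.2,0,0,0,0.2],
    [-0.52,-0.25,1.45,0,0,0,0.25],
    [-0.52,-0.34,1.7,0,0,0,0.3],
    [-0.52,-0.45,1.97,0,0,0,0.35],
    [-0.52,-0.56,2.22,0,0,0,0.4],
    [-0.52,-0.7,2.46,0,0,0,0.45],
    [-0.52,-0.83,2.7,0,0,0,0.5],
  ],
)

```text
t: 18.7
ee_pos: [0.6266, -0.0701, 0.0304]
orientation: [[0.666, 0.746, -0.0], [0.746, -0.666, 0.001], [0.0, -0.001, -1.0]]
force: [0.3, 0.4, 0.1]
gripper_width: 0.0203
grasp_force: 0.5
```

```bash
cat >> lev.py <<'E'
def stat():
    s=r.observe();e=np.array(s['ee_pos']);R=np.array(s['orientation']);d=e[:2]-O;b=np.array([d@X-.045,d@Y])
    a=np.radians(80)-np.arctan2(b[1],b[0]);f=np.array(s['force'])
    print('a %.3f rad %.1f z %.1f | F along y %.1f x %.1f z %.1f | w %.4f t %.2f'%(a,np.hypot(*b)*1e3,e[2]*1e3,f@R[:,1],f@R[:,0],f[2],s['gripper_width'],s['t']));return a
E
python3 -c "
from lev import *
stat()
for a in (.6,.7,.8,.9): rel(tgt(a,.03,.003))"|grep -v now;  python3 pin.py | grep -E 'pin|rail'
```

```text
a 0.535 rad 54.7 z 30.4 | F along y -0.0 x 0.5 z 0.1 | w 0.0203 t 18.70
[-0.03, 0.66, 0.04] [-0.0005, -0.0002, 0.1044]
[-0.14, 1.19, 0.04] [-0.0005, -0.0002, 0.2044]
[-0.31, 1.72, 0.04] [-0.0005, -0.0002, 0.3044]
[-0.53, 2.22, 0.04] [-0.0006, -0.0002, 0.4044]
top rail 41 [-33.7  63.6  28.8   8.7   4.8] ztop 41.12940176843494
side pin 100 [64.4 52.6 88.1] std [21.2  9.8  9.8] ang 69.76911535032198
side rail 274 [-34.5  -1.1 142.9  30.9  89.6] ztop 42.0919551235733
```

Call:
send_rows(
  series=[
    [-0.52,0,0.35,0,0,0,0.05],
    [-0.52,-0.03,0.66,0,0,0,0.1],
    [-0.52,-0.08,0.92,0,0,0,0.15],
    [-0.52,-0.14,1.19,0,0,0,0.2],
    [-0.52,-0.22,1.45,0,0,0,0.25],
    [-0.52,-0.31,1.72,0,0,0,0.3],
    [-0.52,-0.42,1.97,0,0,0,0.35],
    [-0.52,-0.53,2.22,0,0,0,0.4],
  ],
)

```text
t: 19.6
ee_pos: [0.6397, -0.0884, 0.0303]
orientation: [[0.903, 0.429, 0.0], [0.429, -0.903, 0.001], [0.0, -0.001, -1.0]]
force: [0.1, 1.8, -0.4]
gripper_width: 0.0209
grasp_force: 0.7
```

```bash
cat > view.py <<'E'
from lev import *
def lever(save=None):
    np.set_printoptions(precision=1,suppress=True)
    c=cam('side');W=world(c,pix(np.ones((400,640),bool)));d=W[:,:2]-O;Q=np.c_[d@X,d@Y,W[:,2]]*1000;ok=c['depth'].reshape(-1)>0
    m=ok&(np.hypot(Q[:,0]-45,Q[:,1])<60)&(np.hypot(Q[:,0]-45,Q[:,1])>22)&(Q[:,2]>43)&(Q[:,2]<64)&(Q[:,0]>0)
    p=np.median(Q[m],0);print('lever',m.sum(),p,'a',np.radians(80)-np.arctan2(p[1],p[0]-45))
    if save: cv2.imwrite('pics/'+save,cv2.resize(c['img'][120:210,260:380,::-1],None,fx=6,fy=6,interpolation=2))
E
python3 -c "
from view import *
stat();lever('s9.png')
for a in (.95,1.,1.04,1.08,1.12): rel(tgt(a,.03,.003))"|grep -v now;  python3 pin.py | grep -E 'rail'
```

```text
a 0.948 rad 55.3 z 30.3 | F along y -1.6 x 0.8 z -0.4 | w 0.0209 t 19.60
lever 91 [76.  22.  53.6] a 0.7786706482091628
[-0.03, 0.24, 0.03] [-0.0003, -0.0004, 0.0527]
[-0.06, 0.51, 0.03] [-0.0003, -0.0004, 0.1027]
[-0.1, 0.73, 0.03] [-0.0003, -0.0004, 0.1427]
[-0.15, 0.94, 0.03] [-0.0004, -0.0004, 0.1827]
[-0.21, 1.16, 0.03] [-0.0004, -0.0004, 0.2227]
top rail 79 [-33.2  57.9  29.7  20.2   4.9] ztop 41.745425218887135
side rail 264 [-32.3   0.7  30.6 141.9   1.3] ztop 42.191161905749894
```

Call:
send_rows(
  series=[
    [-0.52,0,0.11,0,0,0,0.02],
    [-0.52,0,0.22,0,0,0,0.04],
    [-0.52,-0.01,0.33,0,0,0,0.06],
    [-0.52,-0.01,0.33,0,0,0,0.06],
  ],
)

```text
t: 20.15
ee_pos: [0.6411, -0.0925, 0.0302]
orientation: [[0.928, 0.373, 0.0], [0.373, -0.928, -0.0], [0.0, 0.0, -1.0]]
force: [0.2, 0.5, 0.2]
gripper_width: 0.0204
grasp_force: 0.1
```

```bash
python3 -c "
from view import *
stat()"
```

```text
a 1.026 rad 55.2 z 30.2 | F along y -0.4 x 0.4 z 0.2 | w 0.0204 t 20.15
```

Call:
send_rows(
  series=[
    [-0.52,0,0.11,0,0,0,0.02],
    [-0.52,0,0.22,0,0,0,0.04],
    [-0.52,-0.01,0.33,0,0,0,0.06],
    [-0.52,-0.01,0.33,0,0,0,0.06],
  ],
)

```text
t: 20.55
ee_pos: [0.6422, -0.0956, 0.0301]
orientation: [[0.949, 0.316, 0.0], [0.316, -0.949, -0.0], [0.0, 0.0, -1.0]]
force: [0.4, -0.1, -0.7]
gripper_width: 0.021
grasp_force: 0.1
```

```bash
python3 -c "
from view import *
stat()"
```

```text
a 1.086 rad 55.4 z 30.1 | F along y 0.2 x 0.3 z -0.7 | w 0.0210 t 20.55
```

Call:
send_rows(
  series=[
    [-0.52,0,0.11,0,0,0,0.02],
    [-0.52,0,0.22,0,0,0,0.04],
    [-0.52,-0.01,0.33,0,0,0,0.06],
  ],
)

```text
t: 20.85
ee_pos: [0.6431, -0.0986, 0.0301]
orientation: [[0.966, 0.258, -0.0], [0.258, -0.966, 0.0], [-0.0, -0.0, -1.0]]
force: [-0.8, 0.7, 0.2]
gripper_width: 0.0207
grasp_force: 0.5
```

Call:
send_rows(
  series=[
    [-0.52,0,0.11,0,0,0,0.02],
    [-0.52,0,0.22,0,0,0,0.04],
    [-0.52,-0.01,0.33,0,0,0,0.06],
  ],
)

```text
t: 21.15
ee_pos: [0.6439, -0.1018, 0.0301]
orientation: [[0.98, 0.2, -0.0], [0.2, -0.98, 0.0], [0.0, -0.0, -1.0]]
force: [-0.9, 0.6, -1.2]
gripper_width: 0.0207
grasp_force: 0.5
```

Call:
send_rows(
  series=[
    [-0.52,0,0.11,0,0,0,0.02],
    [-0.52,0,0.22,0,0,0,0.04],
    [-0.52,-0.01,0.33,0,0,0,0.06],
  ],
)

```text
t: 21.45
ee_pos: [0.6444, -0.1051, 0.0301]
orientation: [[0.99, 0.141, 0.0], [0.141, -0.99, 0.0], [0.0, -0.0, -1.0]]
force: [-0.7, 1.3, 0.5]
gripper_width: 0.0206
grasp_force: 0.5
```

Call:
send_rows(
  series=[
    [-0.52,0,0.11,0,0,0,0.02],
    [-0.52,0,0.22,0,0,0,0.04],
    [-0.52,-0.01,0.33,0,0,0,0.06],
  ],
)

```text
t: 21.75
ee_pos: [0.6448, -0.1083, 0.0302]
orientation: [[0.997, 0.081, 0.0], [0.081, -0.997, 0.0], [0.0, -0.0, -1.0]]
force: [-0.2, 1.2, -1.1]
gripper_width: 0.0203
grasp_force: 0.5
```

```bash
python3 -c "
from view import *
stat();lever()";  python3 pin.py | grep -E 'rail'
```

```text
a 1.318 rad 56.3 z 30.2 | F along y -1.2 x -0.1 z -1.1 | w 0.0203 t 21.75
lever 79 [81.8  9.2 54.5] a 1.15024476680354
top rail 119 [-32.4  53.3  29.9  34.4   3. ] ztop 41.59610168229455
side rail 265 [-28.9   2.   36.3 139.8   0.7] ztop 42.03475175609789
```

Call:
send_rows(
  series=[
    [-0.52,0,0.11,0,0,0,0.02],
    [-0.52,-0.02,0.22,0,0,0,0.04],
    [-0.52,-0.04,0.33,0,0,0,0.06],
  ],
)

```text
t: 22.2
ee_pos: [0.6449, -0.1115, 0.0302]
orientation: [[1.0, 0.021, 0.001], [0.021, -1.0, 0.0], [0.001, -0.0, -1.0]]
force: [0.5, 1.4, -0.3]
gripper_width: 0.0207
grasp_force: 0.6
```

Call:
send_rows(
  series=[
    [-0.52,0,0.11,0,0,0,0.02],
    [-0.52,-0.02,0.22,0,0,0,0.04],
    [-0.52,-0.04,0.33,0,0,0,0.06],
  ],
)

```text
t: 22.5
ee_pos: [0.6445, -0.115, 0.0303]
orientation: [[0.999, -0.039, 0.0], [-0.039, -0.999, 0.0], [0.0, -0.0, -1.0]]
force: [0.7, 0.7, 0.1]
gripper_width: 0.0201
grasp_force: 0.7
```

Call:
send_rows(
  series=[
    [-0.52,0,0.11,0,0,0,0.02],
    [-0.52,-0.02,0.22,0,0,0,0.04],
    [-0.52,-0.04,0.33,0,0,0,0.06],
  ],
)

```text
t: 22.8
ee_pos: [0.6439, -0.1182, 0.0302]
orientation: [[0.995, -0.099, 0.0], [-0.099, -0.995, 0.0], [0.0, -0.0, -1.0]]
force: [1.7, 1.4, -0.5]
gripper_width: 0.0205
grasp_force: 0.7
```

Call:
send_rows(
  series=[
    [-0.52,0,0.11,0,0,0,0.02],
    [-0.52,-0.02,0.22,0,0,0,0.04],
    [-0.52,-0.04,0.33,0,0,0,0.06],
  ],
)

```text
t: 23.1
ee_pos: [0.6431, -0.1216, 0.0302]
orientation: [[0.987, -0.158, 0.0], [-0.158, -0.987, 0.0], [0.0, -0.0, -1.0]]
force: [1.2, 0.5, -0.6]
gripper_width: 0.0204
grasp_force: 0.7
```

```bash
python3 -c "
from view import *
stat();lever()";  python3 pin.py | grep -E 'rail'
```

```text
a 1.557 rad 55.9 z 30.2 | F along y -0.7 x 1.2 z -0.6 | w 0.0204 t 23.10
lever 78 [83.1  1.5 55.1] a 1.3579632807371822
top rail 145 [-30.9  49.2  29.5  42.4   0. ] ztop 41.500479199701566
side rail 264 [-29.2  -1.1  30.9 146.4   2.3] ztop 41.98524044948995
```

Call:
send_rows(
  series=[
    [-0.52,0,0.11,0,0,0,0.02],
    [-0.52,-0.02,0.22,0,0,0,0.04],
    [-0.52,-0.03,0.33,0,0,0,0.06],
  ],
)

```text
t: 23.55
ee_pos: [0.6421, -0.1247, 0.0301]
orientation: [[0.976, -0.217, -0.0], [-0.217, -0.976, 0.0], [-0.0, -0.0, -1.0]]
force: [0.1, 1.6, -0.2]
gripper_width: 0.0204
grasp_force: 0.6
```

Call:
send_rows(
  series=[
    [-0.52,0,0.11,0,0,0,0.02],
    [-0.52,-0.02,0.22,0,0,0,0.04],
    [-0.52,-0.03,0.33,0,0,0,0.06],
  ],
)

```text
t: 23.85
ee_pos: [0.6412, -0.1279, 0.0301]
orientation: [[0.961, -0.275, 0.0], [-0.275, -0.961, 0.0], [-0.0, -0.0, -1.0]]
force: [1.0, 1.5, -1.2]
gripper_width: 0.0205
grasp_force: 0.7
```

Call:
send_rows(
  series=[
    [-0.52,0,0.11,0,0,0,0.02],
    [-0.52,-0.02,0.22,0,0,0,0.04],
    [-0.52,-0.03,0.33,0,0,0,0.06],
  ],
)

```text
t: 24.15
ee_pos: [0.6401, -0.131, 0.0301]
orientation: [[0.943, -0.332, 0.0], [-0.332, -0.943, 0.0], [0.0, -0.0, -1.0]]
force: [-0.4, 0.8, -0.1]
gripper_width: 0.0203
grasp_force: 0.6
```

Call:
send_rows(
  series=[
    [-0.52,0,0.11,0,0,0,0.02],
    [-0.52,-0.02,0.22,0,0,0,0.04],
    [-0.52,-0.03,0.33,0,0,0,0.06],
  ],
)

```text
t: 24.45
ee_pos: [0.6387, -0.134, 0.0302]
orientation: [[0.921, -0.388, 0.0], [-0.388, -0.921, 0.0], [0.0, -0.0, -1.0]]
force: [0.6, 0.7, -0.6]
gripper_width: 0.0205
grasp_force: 0.7
```

Call:
send_rows(
  series=[
    [-0.52,0,0.11,0,0,0,0.02],
    [-0.52,-0.02,0.22,0,0,0,0.04],
    [-0.52,-0.03,0.33,0,0,0,0.06],
  ],
)

```text
t: 24.75
ee_pos: [0.6372, -0.1369, 0.0302]
orientation: [[0.897, -0.443, 0.0], [-0.443, -0.897, 0.0], [0.0, -0.0, -1.0]]
force: [0.7, 1.2, -1.8]
gripper_width: 0.0206
grasp_force: 0.7
```

Call:
send_rows(
  series=[
    [-0.52,0,0.11,0,0,0,0.02],
    [-0.52,-0.02,0.22,0,0,0,0.04],
    [-0.52,-0.03,0.33,0,0,0,0.06],
  ],
)

```text
t: 25.05
ee_pos: [0.6355, -0.1397, 0.0302]
orientation: [[0.868, -0.496, 0.0], [-0.496, -0.868, 0.0], [0.0, -0.0, -1.0]]
force: [1.9, 2.0, -0.3]
gripper_width: 0.0205
grasp_force: 0.9
```

```bash
python3 -c "
from view import *
stat();lever();print(np.array(r.observe()['joint_pos']))";  python3 pin.py | grep -E 'rail'
```

```text
a 1.910 rad 55.9 z 30.2 | F along y -2.7 x 0.6 z -0.3 | w 0.0205 t 25.05
lever 64 [ 81.  -15.1  55.4] a 1.794360318839763
[ 0.2  0.6  0.   1.5 -0.   1.1 -1.9]
top rail 182 [-27.6  44.7  54.4  32.4  87.5] ztop 41.33980576938568
side rail 270 [-27.2  -0.7  34.9 147.5   2.1] ztop 42.069498944440454
```

Call:
send_rows(
  series=[
    [-0.52,0,0.11,0,0,0,0.02],
    [-0.52,-0.02,0.22,0,0,0,0.04],
    [-0.52,-0.02,0.22,0,0,0,0.04],
  ],
)

```text
t: 25.5
ee_pos: [0.6342, -0.1416, 0.0302]
orientation: [[0.848, -0.53, 0.0], [-0.53, -0.848, 0.0], [0.0, -0.0, -1.0]]
force: [1.3, 1.8, -1.2]
gripper_width: 0.0204
grasp_force: 0.9
```

Call:
send_rows(
  series=[
    [-0.52,0,0.11,0,0,0,0.02],
    [-0.52,-0.02,0.22,0,0,0,0.04],
    [-0.52,-0.02,0.22,0,0,0,0.04],
  ],
)

```text
t: 25.8
ee_pos: [0.6329, -0.1432, 0.0302]
orientation: [[0.826, -0.563, 0.0], [-0.563, -0.826, 0.0], [0.0, -0.0, -1.0]]
force: [2.0, 2.0, -0.5]
gripper_width: 0.0206
grasp_force: 1.3
```

Call:
send_rows(
  series=[
    [-0.52,0,0.11,0,0,0,0.02],
    [-0.52,-0.02,0.22,0,0,0,0.04],
    [-0.52,-0.02,0.22,0,0,0,0.04],
  ],
)

```text
t: 26.1
ee_pos: [0.6316, -0.1449, 0.0303]
orientation: [[0.803, -0.596, 0.0], [-0.596, -0.803, 0.0], [0.0, -0.0, -1.0]]
force: [3.5, 2.7, -0.7]
gripper_width: 0.0205
grasp_force: 1.9
```

Call:
send_rows(
  series=[
    [-0.52,0,0.08,0,0,0,0.015],
    [-0.52,-0.01,0.16,0,0,0,0.03],
    [-0.52,-0.01,0.16,0,0,0,0.03],
  ],
)

```text
t: 26.4
ee_pos: [0.6304, -0.1462, 0.0302]
orientation: [[0.785, -0.619, 0.0], [-0.619, -0.785, 0.0], [0.0, -0.0, -1.0]]
force: [3.8, 2.6, -0.5]
gripper_width: 0.0204
grasp_force: 2.1
```

```bash
python3 -c "
from view import *
for i in range(4): stat();cam('side')
"; python3 pin.py | grep -E 'rail'
```

```text
a 2.058 rad 55.8 z 30.2 | F along y -4.4 x 1.3 z -0.5 | w 0.0204 t 26.40
a 2.058 rad 55.8 z 30.2 | F along y -3.9 x 0.5 z -0.1 | w 0.0207 t 26.45
a 2.058 rad 55.8 z 30.2 | F along y -3.9 x 1.6 z -0.6 | w 0.0203 t 26.50
a 2.058 rad 55.9 z 30.3 | F along y -4.1 x 1.5 z -0.2 | w 0.0205 t 26.55
top rail 201 [-26.5  42.6  57.7  31.2  88.4] ztop 41.58319332594207
side rail 271 [-26.6   2.3 140.1  32.1  89.7] ztop 42.03780631321674
```

Call:
send_rows(
  series=[
    [-0.52,0,0.08,0,0,0,0.015],
    [-0.52,-0.01,0.16,0,0,0,0.03],
    [-0.52,-0.01,0.16,0,0,0,0.03],
  ],
)

```text
t: 27.0
ee_pos: [0.6296, -0.1471, 0.0303]
orientation: [[0.766, -0.643, 0.001], [-0.643, -0.766, 0.0], [0.0, -0.001, -1.0]]
force: [3.1, 3.5, -1.0]
gripper_width: 0.0207
grasp_force: 2.5
```

```bash
python3 -c "
from view import *
for i in range(4): stat();cam('side')
"
```

```text
a 2.080 rad 55.8 z 30.3 | F along y -4.7 x 0.1 z -1.0 | w 0.0207 t 27.00
a 2.080 rad 55.8 z 30.2 | F along y -5.2 x 0.9 z -0.2 | w 0.0206 t 27.05
a 2.081 rad 55.7 z 30.2 | F along y -5.4 x 1.1 z -0.7 | w 0.0207 t 27.10
a 2.081 rad 55.8 z 30.2 | F along y -5.5 x 1.4 z -0.7 | w 0.0203 t 27.15
```

Call:
send_rows(
  series=[
    [-0.52,0,0.06,0,0,0,0.01],
    [-0.52,-0.01,0.13,0,0,0,0.025],
    [-0.52,-0.01,0.13,0,0,0,0.025],
  ],
)

```text
t: 27.5
ee_pos: [0.6289, -0.1477, 0.0302]
orientation: [[0.75, -0.661, 0.001], [-0.661, -0.75, 0.001], [0.0, -0.001, -1.0]]
force: [5.5, 3.9, -0.0]
gripper_width: 0.0206
grasp_force: 3.0
```

```bash
python3 -c "
from view import *
for i in range(4): stat();cam('side')
"; python3 pin.py | grep -E 'rail'
```

```text
a 2.097 rad 55.6 z 30.2 | F along y -6.6 x 1.6 z -0.0 | w 0.0206 t 27.50
a 2.097 rad 55.7 z 30.3 | F along y -6.0 x 1.5 z -1.3 | w 0.0205 t 27.55
a 2.097 rad 55.6 z 30.3 | F along y -6.7 x 1.9 z -1.7 | w 0.0204 t 27.60
a 2.097 rad 55.7 z 30.2 | F along y -6.2 x 1.4 z -1.2 | w 0.0203 t 27.65
top rail 200 [-26.7  42.4  59.   32.4  87.5] ztop 41.17658303390925
side rail 273 [-26.1   2.4 141.5  35.7  88.2] ztop 42.15339428183651
```

It's firmly tight, about 5 N above free turning. I back off, open and lift clear.

Call:
send_rows(
  series=[
    [-0.52,0,-0.2,0,0,0,0],
    [-0.52,0,-0.35,0,0,0,0],
    [0,0,-0.35,0,0,0,0],
    [0,0,-0.35,0,0,0,0],
    [0,0,-0.35,0,0,0,0],
    [0,0,-0.35,-3,0,0,0],
    [0,0,-0.35,-7,0,0,0],
    [0,0,-0.35,-11,0,0,0],
    [0,0,-0.35,-14,0,0,0],
    [0,0,-0.35,-14,0,0,0],
  ],
)

```text
t: 28.8
ee_pos: [0.6334, -0.1466, 0.1762]
orientation: [[0.75, -0.661, 0.009], [-0.661, -0.75, -0.002], [0.008, -0.005, -1.0]]
force: [0.2, 0.1, 0.1]
gripper_width: 0.0427
grasp_force: 0.0
```

```bash
python3 -c "
from view import *
stat();lever()
np.set_printoptions(precision=1,suppress=True)
s=r.observe();print(np.array(s['force']))"; python3 pin.py
```

```text
a 2.030 rad 58.3 z 176.2 | F along y -0.3 x 0.1 z 0.1 | w 0.0427 t 28.80
lever 59 [ 77.9 -23.9  55.8] a 2.0256537438696975
[-0.5  0.2 -0. ]
top rail 202 [-26.   41.8  59.3  31.8  87.6] ztop 41.75864387354345
side pin 77 [ 84.3 -28.1  75.7] std [35.9 14.3  9.9] ang -35.54623714885117
side rail 273 [-26.3   2.8 140.3  32.8  89.2] ztop 42.08224248786585
now [ 0.6 -0.1  0.2] yaw -41.39 F [-1.1 -0.6 -0.7] w 0.0426 t 28.95
[-8.6, -5.19, 8.96] [0.001, -0.0003, 2.4786]
```

```bash
python3 -c "
from station import r
print(r.job_done())"
```

```text
the job is handed in; nothing more can be done
None
```

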